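Pack the carved stones into their cradles

ROBOT

A 7-joint arm with a two-finger parallel gripper is mounted at the origin on the work surface. World frame = base frame: x ahead of the robot, y to its left, z up, the work surface at z = 0. Lengths are in m, angles in rad, forces in N, time in s.
With the tool pointing down it reaches from about 0.425 to 0.925 m from the base axis. Payload 6.8 kg.
Tool frame: the origin (TCP) lies at the very end of the fingers, on their centre line; the grasp point (between the pads) lies 19 mm behind it (r.grip_depth is the distance from the TCP to the grasp point, in m); z points along the fingers, y is the direction in which the jaws open and shut (so a half turn about z gives the same grasp; the last joint's range is limited). The gripper opens to 85 mm and grips with 20 to 120 N. Pads are 22 mm wide; open, the fingers measure 114 mm over their backs; the gripper's body (76 mm by 85 mm) begins 54 mm behind the grasp point. The pads swing forward as they close: fully open they stand 13 mm farther back than shut.
Start: joints at [-1.286, 0.477, 0.022, 1.555, -0.011, 1.109, -0.083], TCP at [0.258, 0.624, 0.231] pointing down, gripper open.
Joint ranges: [-2.96, 2.96], [-0.34, 2.1], [-1.41, 1.46], [0.24, 2.44], [-1.37, 4.51], [0.17, 1.92], [-2.96, 2.96]. Speed limits (rad/s): [2.39, 2.39, 3.14, 3.14, 3.14, 3.14, 3.14].

INTERFACE

Orientations are given as a rotation vector (axis times angle).
In Python, from bench import r, grab_frame gives the robot as it stands. The module is installed in compiled form; this text tells all that it offers.
- The arm moves only by the tool play_rows, never from a script. Its argument "increments" is a list of rows, each a list of 7 numbers: the shift along the tool's x, y, z in mm, then the turn, a rotation vector about the tool's x, y, z in rad, then the closure in counts, from 0 (fully open) to 255 (shut). In form: [[tx, ty, tz, rx, ry, rz, claw], ...]. A call has 1 to 5 rows; each row shifts and turns the pose as measured when the row begins, along the tool's axes as they then stand; what a row does not reach is not made up. A row lasts 1/10 s, in which the tool goes at most 50 mm and 8.59 degrees, less where a joint would pass 70% of its speed; a pose out of reach is approached as far as the arm can. A call is refused whole if a number of a shift passes 50 or a number of a turn 0.15, either way. A call with a gripper value outside its range is refused whole. The fingers move at their own pace and stop on an object; "force" is the grip in N (left out, the last holds). Time passes only in rows, so rows that do not move let the fingers close. It gives the time, the measured TCP pose, the force and the opening at its end, in the units of the state.
- r.get_obs(): the state, without advancing time (a new reading comes with each control period).
- grab_frame(name): name is "side" or "top" or "wrist"; returns a dict with "color" (420x560x3 uint8, blue, green, red), "depth" (420x560 float32, m along the optical axis (not along the pixel's ray), 0 where there is no reading), "K" (3x3 intrinsics, pixels), "T" (4x4, takes a point from camera to world coordinates). Camera axes: x right, y up, looking along -z (the intrinsics and any distortion apply to the point x, -y, -z); pixel columns grow to the right and rows downward; lengths in m; the calibration is good to about 2 mm. The wrist camera is an equidistant fisheye: a pixel r from the principal point sees the ray r / f radians off the axis. A picture is of the moment at which its call begins.
- r.hand_in(): hands the job in, once; it reports no verdict.
The state is a dict: "clock": time; "joints": joint angles; "qvel": joint speeds; "tau": joint torques, N m; "tcp_pos": TCP position; "orientation": TCP orientation; "contact_force": force on the tool from outside, world axes, zero at the start; "moment": the same for the moment, N m; "grip_width": finger opening in m.
Only numpy, scipy, OpenCV 4.12 (cv2) and the standard library are available. Lean on these libraries where they do the work, as an engineer would, in place of code of your own. Each camera call takes 0.05 s, during which the arm holds its last target.

TASK

Get the four carved granite pieces ready for shipping: lift the pointed finial out of the square plinth, and set each piece upright in the wooden cradle whose recess matches its underside - finial in the small round one, plinth in the square one, oblong moulding in the oblong one, round capital in the large round one - so that all four end up seated flat on the floor of their recesses. Set the stones down gently rather than dropping them, and leave the two terracotta cups standing where they are.

Things in the scene. Friction and masses are not known exactly. Their poses are not given: they have to be found in the camera images.
- finial_center (a point): Finial: the only pointed piece, grey granite, turned, 70 mm tall, about 0.18 kg. Round foot 34 mm across and 14 mm high, widening to a straight cylindrical band 42 mm across between 22 and 46 mm above its underside, then tapering to a point. At the start it stands upright nested in the socket on top of the square plinth, its foot 10 mm deep with 1 mm to spare all round. This point is on its axis half-way up (35 mm above its underside), z up.
- plinth_center (a point): Square plinth: grey granite block 56 x 56 mm, 52 mm tall, about 0.38 kg, with a round socket 36 mm across and 10 mm deep in its top, in which the finial stands at the start. This point is its centre, 26 mm above its underside; x and y are square to its sides, z up.
- moulding_center (a point): Moulding: oblong grey granite block 100 mm long (along its x), 34 mm wide (along its y), with flat sides 46 mm high and a rounded rib along its top that brings it to 52 mm; about 0.42 kg. Lies on the bench rib up. This point is 26 mm above its underside, at its centre; z up.
- capital_center (a point): Capital: round grey granite drum 56 mm across and 52 mm tall with straight sides and a ring of small petals (3 mm high) on its top, about 0.34 kg. This point is its centre, 26 mm above its underside; z up.
- cradle_small_round: The cradle is a light wooden block fixed to the bench, 18 mm high, with a flat-bottomed recess 5 mm deep (floor 13 mm above the bench) lined in grey felt. Origin: centre of its underside, under the recess centre; z up. Block 96 x 96 mm, small round recess 48 mm across, for the finial's foot.
- cradle_square: The cradle is a light wooden block fixed to the bench, 18 mm high, with a flat-bottomed recess 5 mm deep (floor 13 mm above the bench) lined in grey felt. Origin: centre of its underside, under the recess centre; z up. Block 96 x 96 mm, square recess 70 x 70 mm with sides along its x and y, for the plinth.
- cradle_oblong: The cradle is a light wooden block fixed to the bench, 18 mm high, with a flat-bottomed recess 5 mm deep (floor 13 mm above the bench) lined in grey felt. Origin: centre of its underside, under the recess centre; z up. Block 140 mm (x) by 74 mm (y), oblong recess 114 mm (x) by 48 mm (y), for the moulding.
- cradle_large_round: The cradle is a light wooden block fixed to the bench, 18 mm high, with a flat-bottomed recess 5 mm deep (floor 13 mm above the bench) lined in grey felt. Origin: centre of its underside, under the recess centre; z up. Block 96 x 96 mm, large round recess 70 mm across, for the capital.
- cup_left_center (a point): Bystander: small open terracotta cup 44 mm across, 50 mm tall, loose, standing on the bench among the pieces on the left side as the robot sees it. This point is on its axis, 25 mm above its underside.
- cup_right_center (a point): Bystander: small open terracotta cup 44 mm across, 50 mm tall, loose, standing on the bench among the pieces on the right side as the robot sees it. This point is on its axis, 25 mm above its underside.

How it is judged:
At the end, for the whole second after the job is handed in: Finial in the small round recess, plinth in the square one, moulding in the oblong one, capital in the large round one: each with its centre within 12 mm of the recess centre seen from above, resting on the recess floor (no more than 3 mm above it), upright within 0.05 rad, released and at rest (horizontal distance between finial_center and cradle_small_round below 0.012 m and z of finial_center in the frame of cradle_small_round below 0.051 m and angle between each of finial_center, plinth_center, moulding_center, capital_center's own z axis and vertical below 0.05 rad and linear speed of each of finial, plinth, moulding, capital below 0.02 m/s and horizontal distance between plinth_center and cradle_square below 0.012 m and z of plinth_center in the frame of cradle_square below 0.042 m and horizontal distance between moulding_center and cradle_oblong below 0.012 m and z of moulding_center in the frame of cradle_oblong below 0.042 m and horizontal distance between capital_center and cradle_large_round below 0.012 m and z of capital_center in the frame of cradle_large_round below 0.042 m); the robot touches nothing.
It fails at once if a stone is dropped or slammed into its cradle (faster than 0.5 m/s within 20 mm of the recess floor) ((horizontal distance between finial_center and cradle_small_round below 0.04 m and z of finial_center in the frame of cradle_small_round below 0.068 m and linear speed of finial above 0.5 m/s) or (horizontal distance between plinth_center and cradle_square below 0.04 m and z of plinth_center in the frame of cradle_square below 0.059 m and linear speed of plinth above 0.5 m/s) or (horizontal distance between moulding_center and cradle_oblong below 0.04 m and z of moulding_center in the frame of cradle_oblong below 0.059 m and linear speed of moulding above 0.5 m/s) or (horizontal distance between capital_center and cradle_large_round below 0.04 m and z of capital_center in the frame of cradle_large_round below 0.059 m and linear speed of capital above 0.5 m/s)).
It fails at once if a terracotta cup is knocked over or pushed away (tilted over 0.5 rad or moved over 40 mm) ((angle between cup_left_center's own z axis and vertical above 0.5 rad or distance of cup_left_center from where it was at the start of the episode above 0.04 m) or (angle between cup_right_center's own z axis and vertical above 0.5 rad or distance of cup_right_center from where it was at the start of the episode above 0.04 m)).
It also fails if it takes over 128 s, if anything falls off the work surface, if the arm or the gripper's body presses on something with over 40 N, if the wrist force passes 120 N, or if a joint passes its speed limit or range.

## Working session

There is one attempt and no reset: what is moved stays moved. The work goes in short steps, Python scripts to look and compute and a tool call to move; the robot and the scene stay as the last step left them, time stands still between calls to the robot, and variables do not carry over. Pictures are saved under pics/ and viewed, and the job is handed in when it is done.

Besides the shell and the picture viewer there is one more tool, called after "Request:" by a JSON object that holds its "method" and its "body", one argument or row to a line. play_rows: Moves the arm, as the interface text tells. Its arguments: {"type":"object","properties":{"increments":{"type":"array","items":{"type":"array","items":{"type":"number"}}},"force":{"type":"number"}},"required":["increments"]}

```bash
mkdir -p pics; ls
python3 - <<'E'
from bench import r, grab_frame
import cv2
o=r.get_obs()
for k,v in o.items(): print(k,v)
for n in("side","top","wrist"):
    f=grab_frame(n); cv2.imwrite(f"pics/{n}0.png",f["color"]); print(n,f["K"],f["T"],[k for k in f])
E
```

```text
pics
clock 0.0
joints [-1.28610592  0.47780653  0.0223821   1.55646178 -0.01151781  1.10931141
 -0.08304926]
qvel [-6.30624215e-04  9.00044275e-04 -8.55420766e-04 -1.71303187e-03
  8.31321025e-04  1.81400161e-04 -3.13974840e-05]
tau [ 7.23651337e-04 -5.96459091e+01  1.60765573e+00 -2.81192422e+01
  1.24157500e-02  9.33847041e-03  8.92821731e-06]
tcp_pos [0.25817217 0.623025   0.23031788]
orientation [-6.12950373e-01 -3.08098886e+00  2.89799048e-03]
contact_force [0.50684323 0.55103575 0.16423142]
moment [ 0.01717495 -0.00147068  0.02078695]
grip_width 0.08536489613210531
side [[545.77712815   0.         286.97627571]
 [  0.         545.77712815 204.07544225]
 [  0.           0.           1.        ]] [[ 0.95252708  0.15498257 -0.26205449  0.17760255]
 [-0.30442103  0.47219172 -0.82726224 -1.18834127]
 [-0.00447127  0.86776459  0.49695536  0.79534827]
 [ 0.          0.          0.          1.        ]] ['color', 'depth', 'K', 'T']
top [[398.56446629   0.         275.25431214]
 [  0.         398.56446629 207.93683934]
 [  0.           0.           1.        ]] [[ 0.00475795  0.99413769 -0.10801677  0.44901641]
 [-0.99984286  0.00657406  0.01646336  0.01919998]
 [ 0.01707695  0.10792146  0.99401274  0.89157392]
 [ 0.          0.          0.          1.        ]] ['color', 'depth', 'K', 'T']
wrist [[325.1922621    0.         285.93716023]
 [  0.         325.1922621  209.58707773]
 [  0.           0.           1.        ]] [[ 0.38295071 -0.88088264 -0.27819873  0.18839291]
 [ 0.92376725  0.36462442  0.11706022  0.65415416]
 [-0.00167827 -0.30181917  0.95336372  0.37252531]
 [ 0.          0.          0.          1.        ]] ['color', 'depth', 'K', 'T']
```

View pics/top0.png

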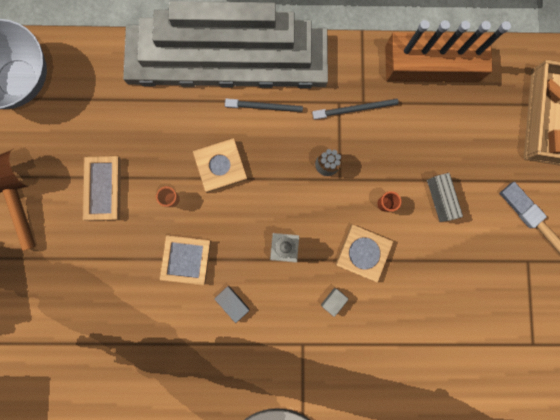

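View pics/side0.png

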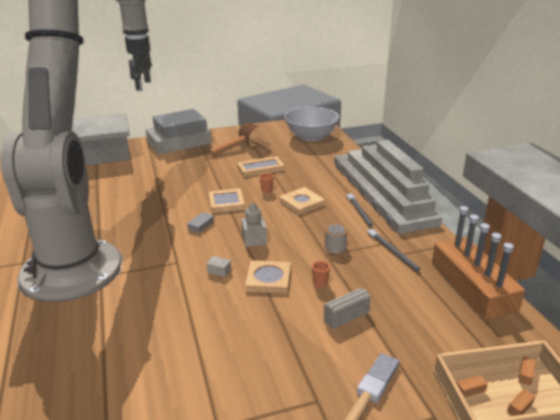

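View pics/wrist0.png

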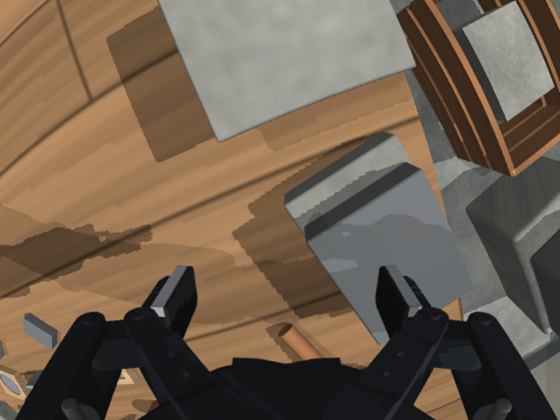

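The top view shows the cradles: small round (220,165), square (185,260), large round (365,253) and oblong (101,188). The finial on its plinth is at (286,247), the capital at (329,162), the moulding at (445,198), and the cups at (167,197) and (390,202). I'll measure these with depth next.

```bash
cat > h.py <<'E'
from bench import r, grab_frame
import numpy as np, cv2
from scipy.spatial.transform import Rotation as R
def cloud(f):
    d=f["depth"];K=f["K"];T=f["T"];h,w=d.shape
    u,v=np.meshgrid(np.arange(w),np.arange(h))
    P=np.stack([(u-K[0,2])/K[0,0]*d,-(v-K[1,2])/K[1,1]*d,-d],-1)
    return P@T[:3,:3].T+T[:3,3], d>0
def pix(f,u,v,z):
    K=f["K"];T=f["T"];ray=T[:3,:3]@np.array([(u-K[0,2])/K[0,0],-(v-K[1,2])/K[1,1],-1])
    s=(z-T[2,3])/ray[2]; return T[:3,3]+s*ray
def proj(f,p):
    K=f["K"];T=f["T"];c=T[:3,:3].T@(np.asarray(p)-T[:3,3]);return K[0,0]*c[0]/-c[2]+K[0,2],K[1,1]*-c[1]/-c[2]+K[1,2]
def st():
    o=r.get_obs(); M=R.from_rotvec(o["orientation"]).as_matrix()
    print("t",round(o["clock"],2),"tcp",o["tcp_pos"].round(4),"zax",M[:,2].round(3),"yaxdeg",np.degrees(np.arctan2(M[1,1],M[0,1])).round(2),"w",round(o["grip_width"],4),"F",np.round(o["contact_force"],1),"q",np.round(o["joints"],2))
    return o,M
E
python3 - <<'E'
from h import *
f=grab_frame("top");P,ok=cloud(f)
c=cv2.resize(f["color"][120:330,70:490],None,fx=1.9,fy=1.9,interpolation=cv2.INTER_CUBIC);cv2.imwrite("pics/crop1.png",c)
reg={"smallr":(220,165,32),"square":(185,260,32),"large":(365,253,34),"oblong":(101,188,40),"plinth":(286,247,22),"capital":(329,162,20),"mould":(445,198,32),"cupL":(167,197,14),"cupR":(390,202,14)}
for n,(u,v,h) in reg.items():
    q=P[v-h:v+h,u-h:u+h].reshape(-1,3);z=q[:,2]
    print(n,"zpct",np.percentile(z,[2,25,50,75,98,100]).round(4))
    top={"smallr":.018,"square":.018,"large":.018,"oblong":.018,"plinth":.052,"capital":.052,"mould":.048,"cupL":.05,"cupR":.05}[n]
    m=np.abs(z-top)<(.004 if top>.02 else .003)
    s=q[m][:,:2].astype(np.float32); 
    if len(s)>5: print("   top pts",len(s),cv2.minAreaRect(s), s.mean(0))
E
```

```text
smallr zpct [-2.300e-03  3.000e-04  2.700e-03  1.760e-02  2.080e-02  8.916e-01]
   top pts 1486 ((0.6414679288864136, 0.12973099946975708), (0.09721751511096954, 0.09609632939100266), 18.61275291442871) [0.64062005 0.12967847]
square zpct [-2.400e-03  3.000e-04  4.400e-03  1.550e-02  2.050e-02  8.916e-01]
   top pts 1065 ((0.4308987259864807, 0.2005518674850464), (0.09648197889328003, 0.09599815309047699), 83.69613647460938) [0.43036568 0.201176  ]
large zpct [-2.200e-03  3.000e-04  2.400e-03  1.600e-02  2.070e-02  8.916e-01]
   top pts 1274 ((0.4473077058792114, -0.19087648391723633), (0.09665308892726898, 0.09604056924581528), 67.75504302978516) [ 0.44745636 -0.19092393]
oblong zpct [-2.800e-03 -3.000e-04  1.400e-03  1.380e-02  2.000e-02  8.916e-01]
   top pts 1189 ((0.5876494646072388, 0.3899543583393097), (0.14021681249141693, 0.0759623646736145), 1.7194013595581055) [0.5876659  0.38994572]
plinth zpct [-2.400e-03  1.000e-04  1.600e-03  5.260e-02  1.083e-01  8.916e-01]
   top pts 378 ((0.4585839807987213, -0.014461452141404152), (0.055915944278240204, 0.056136004626750946), 85.39
[... 236 characters left out ...]
96198273) [ 0.646435   -0.11146085]
mould zpct [-0.0023  0.      0.0014  0.0136  0.0527  0.8916]
   top pts 599 ((0.5701851844787598, -0.36848005652427673), (0.09972885996103287, 0.03564690053462982), 14.048233985900879) [ 0.56960845 -0.366474  ]
cupL zpct [-2.600e-03  2.000e-04  3.200e-03  3.150e-02  5.160e-02  8.916e-01]
   top pts 123 ((0.5655720829963684, 0.23718218505382538), (0.04111400619149208, 0.04257649928331375), 0.40363261103630066) [0.5655019  0.23854099]
cupR zpct [-2.100e-03  7.000e-04  3.600e-03  3.300e-02  5.220e-02  8.916e-01]
   top pts 125 ((0.5581337809562683, -0.24238303303718567), (0.04083099588751793, 0.04267497360706329), 43.987648010253906) [ 0.55807644 -0.24316937]
```

View pics/crop1.png

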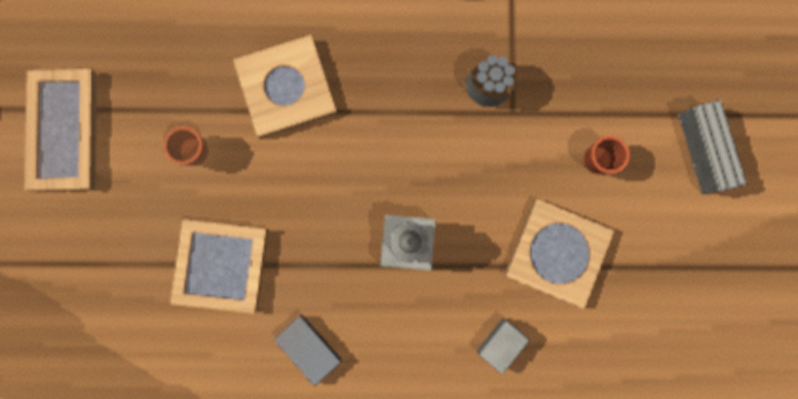

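```bash
cat >> h.py <<'E'
def plan(x,y,z,yaw,n=None):
    """print rows (tool frame) to reach TCP x,y,z with jaw axis at yaw deg (mod 180)"""
    o,M=st(); tgt=np.array([x,y,z])
    yc=np.degrees(np.arctan2(M[1,1],M[0,1])); d=(yaw-yc+90)%180-90
    yt=np.radians(yc+d); Y=np.array([np.cos(yt),np.sin(yt),0]);Z=np.array([0,0,-1.]);X=np.cross(Y,Z)
    Rt=R.from_matrix(np.stack([X,Y,Z],1)); Rc=R.from_matrix(M)
    rv=(Rc.inv()*Rt).as_rotvec(); dp=tgt-o["tcp_pos"]
    if n is None: n=int(max(1,np.ceil(np.linalg.norm(dp)/.045),np.ceil(np.linalg.norm(rv)/.12)))
    print("n",n,"tool shift mm",(M.T@dp*1000).round(1),"rotvec",rv.round(3))
    for i in range(n):
        Ri=Rc*R.from_rotvec(rv*i/n)
        print([float(a) for a in (Ri.as_matrix().T@(dp/n)*1000).round(1)]+[float(a) for a in (rv/n).round(3)])
E
python3 - <<'E'
from h import *
f=grab_frame("top");P,ok=cloud(f)
q=P[140:185,308:352].reshape(-1,3); q=q[(q[:,2]>.044)&(q[:,2]<.08)]
print("cap",len(q),cv2.minEnclosingCircle(q[:,:2].astype(np.float32)),q[:,:2].min(0),q[:,:2].max(0))
q=P[225:270,264:308].reshape(-1,3); q=q[(q[:,2]>.1)&(q[:,2]<.13)]
print("tip",q.mean(0),q[:,2].max())
plan(.459,-.0145,.20,85.4)
E
```

```text
cap 272 ((0.6441541910171509, -0.11041232198476791), 0.026804937049746513) [ 0.62056844 -0.13349307] [ 0.66858564 -0.08621681]
tip [ 0.45807405 -0.01396711  0.10681516] 0.1133526010711331
t 0.25 tcp [0.2583 0.6233 0.2309] zax [-0.    -0.001 -1.   ] yaxdeg 67.49 w 0.0852 F [-0.6 -0.  -0. ] q [-1.29  0.48  0.02  1.56 -0.01  1.11 -0.08]
n 15 tool shift mm [-429.6 -512.4   31.3] rotvec [-0.001 -0.    -0.313]
[-28.6, -34.2, 2.1, -0.0, -0.0, -0.021]
[-27.9, -34.7, 2.1, -0.0, -0.0, -0.021]
[-27.2, -35.3, 2.1, -0.0, -0.0, -0.021]
[-26.4, -35.9, 2.1, -0.0, -0.0, -0.021]
[-25.7, -36.4, 2.1, -0.0, -0.0, -0.021]
[-24.9, -37.0, 2.1, -0.0, -0.0, -0.021]
[-24.2, -37.5, 2.1, -0.0, -0.0, -0.021]
[-23.4, -38.0, 2.1, -0.0, -0.0, -0.021]
[-22.6, -38.4, 2.1, -0.0, -0.0, -0.021]
[-21.8, -38.9, 2.1, -0.0, -0.0, -0.021]
[-21.0, -39.3, 2.1, -0.0, -0.0, -0.021]
[-20.1, -39.8, 2.1, -0.0, -0.0, -0.021]
[-19.3, -40.2, 2.1, -0.0, -0.0, -0.021]
[-18.5, -40.6, 2.1, -0.0, -0.0, -0.021]
[-17.6, -41.0, 2.1, -0.0, -0.0, -0.021]
```

Request:
{"method": "play_rows", "body": {
  "increments": [
    [-28, -34, 0, 0, 0, -0.02, 0],
    [-28, -34, 0, 0, 0, -0.02, 0],
    [-28, -35, 0, 0, 0, -0.02, 0],
    [-27, -35, 0, 0, 0, -0.02, 0],
    [-26, -36, 0, 0, 0, -0.02, 0]
  ]
}}

```text
clock: 0.75
tcp_pos: [0.3246, 0.4124, 0.2286]
orientation: [-0.434, -3.109, -0.002]
contact_force: [0.4, 0.8, 0.5]
grip_width: 0.0855
```

Request:
{"method": "play_rows", "body": {
  "increments": [
    [-25, -37, 0, 0, 0, -0.02, 0],
    [-25, -37, 0, 0, 0, -0.02, 0],
    [-24, -38, 0, 0, 0, -0.02, 0],
    [-23, -38, 0, 0, 0, -0.02, 0],
    [-22, -38, 0, 0, 0, -0.02, 0]
  ]
}}

```text
clock: 1.25
tcp_pos: [0.398, 0.1925, 0.2287]
orientation: [-0.271, -3.129, -0.005]
contact_force: [1.5, -0.0, 0.0]
grip_width: 0.0854
```

Run:
```python
from h import *
plan(.459,-.0145,.18,85.4)
```

```text
t 1.25 tcp [0.398  0.1925 0.2287] zax [-0.001  0.004 -1.   ] yaxdeg 80.09 w 0.0854 F [ 1.5 -0.   0. ] q [-0.76  0.09  0.18  2.1  -0.02  0.96  0.83]
n 5 tool shift mm [ -95.8 -193.5   47.9] rotvec [ 0.003 -0.001 -0.093]
[-19.2, -38.7, 9.6, 0.001, -0.0, -0.019]
[-18.4, -39.0, 9.6, 0.001, -0.0, -0.019]
[-17.7, -39.4, 9.6, 0.001, -0.0, -0.019]
[-17.0, -39.7, 9.7, 0.001, -0.0, -0.019]
[-16.2, -40.0, 9.7, 0.001, -0.0, -0.019]
```

Request:
{"method": "play_rows", "body": {
  "increments": [
    [-19, -39, 8, 0.002, 0, -0.02, 0],
    [-18, -39, 8, 0.001, 0, -0.02, 0],
    [-18, -40, 8, 0, 0, -0.02, 0],
    [-17, -40, 8, 0, 0, -0.02, 0],
    [-16, -38, 8, 0, 0, -0.02, 0]
  ]
}}

```text
clock: 1.75
tcp_pos: [0.4621, -0.022, 0.1896]
orientation: [0.108, 3.134, 0.007]
contact_force: [1.2, 0.7, 0.1]
grip_width: 0.0854
```

Run:
```python
from h import *
plan(.459,-.0145,.14,85.4)
f=grab_frame("wrist");cv2.imwrite("pics/w1.png",f["color"])
```

```text
t 1.75 tcp [ 0.4621 -0.022   0.1896] zax [ 0.005  0.004 -1.   ] yaxdeg 86.07 w 0.0854 F [1.2 0.7 0.1] q [-0.42  0.18  0.38  2.11 -0.09  0.86  1.51]
n 2 tool shift mm [ 3.8  7.1 49.6] rotvec [0.005 0.005 0.012]
[1.9, 3.5, 24.8, 0.002, 0.003, 0.006]
[1.9, 3.6, 24.8, 0.002, 0.003, 0.006]
```

View pics/w1.png

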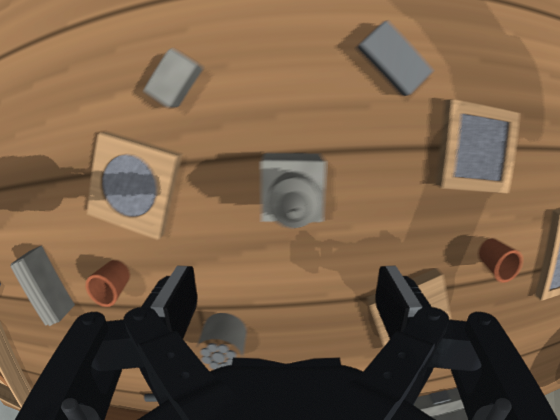

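The wrist view shows the finial at about (293,195), near the centre between the jaws. The 7 mm sideways offset matches the state readout. I'll correct it and go down.

Request:
{"method": "play_rows", "body": {
  "increments": [
    [2, 4, 20, 0.002, 0.002, 0.006, 0],
    [2, 4, 20, 0.002, 0.002, 0.006, 0],
    [0, 0, 20, 0, 0, 0, 0],
    [0, 0, 20, 0, 0, 0, 0],
    [0, 0, 20, 0, 0, 0, 0]
  ]
}}

```text
clock: 2.3
tcp_pos: [0.4633, -0.0244, 0.0884]
orientation: [0.152, 3.128, -0.004]
contact_force: [0.6, 0.1, 0.1]
grip_width: 0.0855
```

Run:
```python
from h import *
plan(.459,-.0145,.058,85.4)
```

```text
t 2.3 tcp [ 0.4633 -0.0244  0.0884] zax [ 0.009 -0.003 -1.   ] yaxdeg 84.43 w 0.0855 F [0.6 0.1 0.1] q [-0.37  0.35  0.34  2.2  -0.19  0.61  1.58]
n 1 tool shift mm [ 5.6  9.5 30.3] rotvec [-0.002  0.01  -0.017]
[5.6, 9.5, 30.3, -0.002, 0.01, -0.017]
```

Request:
{"method": "play_rows", "body": {
  "increments": [
    [5, 9, 0, 0, 0.01, -0.017, 0],
    [0, 0, 0, 0, 0, 0, 0]
  ]
}}

```text
clock: 2.5
tcp_pos: [0.4573, -0.014, 0.0868]
orientation: [-0.124, -3.133, 0.005]
contact_force: [0.7, 0.6, 0.4]
grip_width: 0.0856
```

Run:
```python
from h import *
plan(.459,-.0145,.058,85.4)
```

```text
t 2.5 tcp [ 0.4573 -0.014   0.0868] zax [-0.006 -0.003 -1.   ] yaxdeg 85.47 w 0.0856 F [0.7 0.6 0.4] q [-0.38  0.35  0.33  2.2  -0.19  0.62  1.57]
n 1 tool shift mm [-1.9 -0.3 28.8] rotvec [-0.003 -0.006  0.001]
[-1.9, -0.3, 28.8, -0.003, -0.006, 0.001]
```

Request:
{"method": "play_rows", "body": {
  "increments": [
    [-1, 0, 15, -0.003, -0.004, 0, 0],
    [0, 0, 14, 0, 0, 0, 0],
    [0, 0, 0, 0, 0, 0, 0]
  ]
}}

```text
clock: 2.8
tcp_pos: [0.4606, -0.0122, 0.0604]
orientation: [0.12, 3.136, 0.003]
contact_force: [-0.7, -0.1, 0.6]
grip_width: 0.0855
```

Run:
```python
from h import *
plan(.459,-.0145,.058,85.4)
```

```text
t 2.8 tcp [ 0.4606 -0.0122  0.0604] zax [ 0.003  0.002 -1.   ] yaxdeg 85.62 w 0.0855 F [-0.7 -0.1  0.6] q [-0.36  0.4   0.3   2.21 -0.23  0.55  1.61]
n 1 tool shift mm [ 1.4 -2.4  2.4] rotvec [0.002 0.003 0.004]
[1.4, -2.4, 2.4, 0.002, 0.003, 0.004]
```

Request:
{"method": "play_rows", "body": {
  "increments": [
    [1, -2, 3, 0, 0, 0, 60],
    [0, 0, 0, 0, 0, 0, 100],
    [0, 0, 0, 0, 0, 0, 160],
    [0, 0, 0, 0, 0, 0, 255],
    [0, 0, 0, 0, 0, 0, 255]
  ],
  "force": 40
}}

```text
clock: 3.3
tcp_pos: [0.4615, -0.0137, 0.0608]
orientation: [0.119, 3.131, 0.005]
contact_force: [-0.2, -0.1, -1.8]
grip_width: 0.0409
```

Request:
{"method": "play_rows", "body": {
  "increments": [
    [0, 0, 0, 0, 0, 0, 255],
    [0, 0, 0, 0, 0, 0, 255],
    [0, 0, 0, 0, 0, 0, 255]
  ]
}}

```text
clock: 3.6
tcp_pos: [0.4612, -0.0137, 0.0607]
orientation: [0.119, 3.131, 0.005]
contact_force: [0.4, 1.0, -1.4]
grip_width: 0.0411
```

Run:
```python
from h import *
plan(.459,-.0145,.058,85.4)
f=grab_frame("wrist");cv2.imwrite("pics/w2.png",f["color"])
```

```text
t 3.6 tcp [ 0.4612 -0.0137  0.0607] zax [ 0.008  0.003 -1.   ] yaxdeg 85.65 w 0.0411 F [ 0.4  1.  -1.4] q [-0.35  0.4   0.3   2.21 -0.23  0.55  1.61]
n 1 tool shift mm [ 2.1 -0.9  2.7] rotvec [0.003 0.008 0.004]
[2.1, -0.9, 2.7, 0.003, 0.008, 0.004]
```

View pics/w2.png

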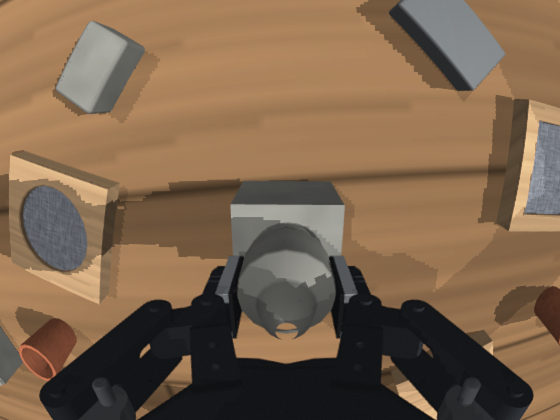

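The wrist view shows the band gripped between both pads, with the plinth behind it at (288,230). I'll lift straight up.

Request:
{"method": "play_rows", "body": {
  "increments": [
    [0, 0, -6, 0, 0, 0, 255],
    [0, 0, -12, 0, 0, 0, 255],
    [0, 0, -20, 0, 0, 0, 255],
    [0, 0, -20, 0, 0, 0, 255],
    [0, 0, -20, 0, 0, 0, 255]
  ]
}}

```text
clock: 4.15
tcp_pos: [0.4583, -0.0146, 0.1416]
orientation: [0.121, 3.137, 0.002]
contact_force: [-0.4, 0.5, -1.4]
grip_width: 0.041
```

Run:
```python
from h import *
plan(.6415,.130,.14,107)
f=grab_frame("wrist");cv2.imwrite("pics/w3.png",f["color"])
f=grab_frame("side");cv2.imwrite("pics/s3.png",f["color"][130:340,150:400].repeat(3,0).repeat(3,1)[:600])
```

```text
t 4.15 tcp [ 0.4583 -0.0146  0.1416] zax [ 0.002  0.001 -1.   ] yaxdeg 85.6 w 0.041 F [-0.4  0.5 -1.4] q [-0.42  0.25  0.37  2.16 -0.13  0.75  1.53]
n 6 tool shift mm [-171.5  158.2    2.1] rotvec [ 0.001  0.002 -0.374]
[-28.6, 26.4, 0.4, 0.0, 0.0, -0.062]
[-30.2, 24.5, 0.3, 0.0, 0.0, -0.062]
[-31.6, 22.6, 0.3, 0.0, 0.0, -0.062]
[-33.0, 20.6, 0.3, 0.0, 0.0, -0.062]
[-34.2, 18.5, 0.3, 0.0, 0.0, -0.062]
[-35.3, 16.3, 0.3, 0.0, 0.0, -0.062]
```

View pics/s3.png

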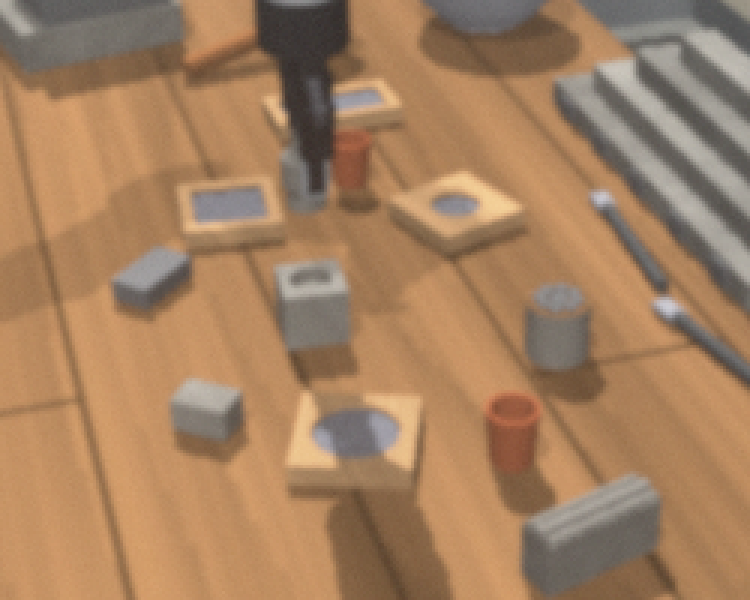

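The side view confirms the finial is out and the plinth is still standing, with its empty socket at (310,275). I'll move the finial to the small round cradle, keeping the yaw.

Request:
{"method": "play_rows", "body": {
  "increments": [
    [-34, 31, 0, 0, 0, 0, 255],
    [-34, 32, 0, 0, 0, 0, 255],
    [-34, 32, 0, 0, 0, 0, 255],
    [-34, 32, 0, 0, 0, 0, 255],
    [-24, 22, 0, 0, 0, 0, 255]
  ]
}}

```text
clock: 4.75
tcp_pos: [0.6318, 0.1215, 0.1438]
orientation: [0.133, 3.135, 0.005]
contact_force: [0.9, 1.6, -1.5]
grip_width: 0.0408
```

Request:
{"method": "play_rows", "body": {
  "increments": [
    [0, 0, 10, 0, 0, 0, 255],
    [0, 0, 10, 0, 0, 0, 255]
  ]
}}

```text
clock: 4.95
tcp_pos: [0.6351, 0.1263, 0.1227]
orientation: [0.124, 3.133, 0.007]
contact_force: [0.4, -0.3, -2.4]
grip_width: 0.0413
```

Run:
```python
from h import *
plan(.6415,.130,.06,85.6)
```

```text
t 4.95 tcp [0.6351 0.1263 0.1227] zax [ 0.007  0.004 -1.   ] yaxdeg 85.46 w 0.0413 F [ 0.4 -0.3 -2.4] q [-0.51  0.56  0.31  1.74 -0.22  0.87  1.38]
n 2 tool shift mm [-5.7  3.9 62.7] rotvec [ 0.005  0.006 -0.003]
[-2.9, 2.0, 31.4, 0.002, 0.003, -0.001]
[-3.0, 2.0, 31.3, 0.002, 0.003, -0.001]
```

Request:
{"method": "play_rows", "body": {
  "increments": [
    [-3, 2, 16, 0.002, 0.003, 0, 255],
    [-3, 2, 16, 0.002, 0.003, 0, 255],
    [0, 0, 16, 0, 0, 0, 255],
    [0, 0, 10, 0, 0, 0, 255],
    [0, 0, 0, 0, 0, 0, 255]
  ]
}}

```text
clock: 5.45
tcp_pos: [0.6366, 0.1261, 0.056]
orientation: [-0.13, -3.13, 0.005]
contact_force: [-0.4, 0.3, -1.5]
grip_width: 0.0411
```

Run:
```python
from h import *
plan(.6425,.130,.0317,85.6)
f=grab_frame("wrist");cv2.imwrite("pics/w4.png",f["color"])
```

```text
t 5.45 tcp [0.6366 0.1261 0.056 ] zax [-0.009 -0.003 -1.   ] yaxdeg 85.25 w 0.0411 F [-0.4  0.3 -1.5] q [-0.49  0.65  0.28  1.76 -0.24  0.78  1.4 ]
n 1 tool shift mm [-5.8  4.5 24.2] rotvec [-0.003 -0.008 -0.006]
[-5.8, 4.5, 24.2, -0.003, -0.008, -0.006]
```

View pics/w4.png

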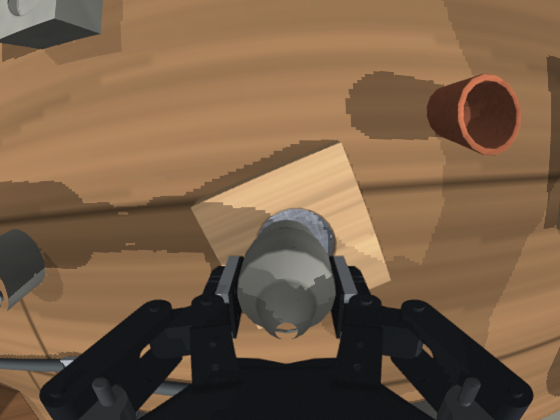

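The wrist view shows the recess at (297,225), slightly to the right of the stone. That agrees with the 4–6 mm still to correct.

Request:
{"method": "play_rows", "body": {
  "increments": [
    [-6, 5, 6, -0.002, -0.006, -0.006, 255],
    [0, 0, 0, 0, 0, 0, 255]
  ]
}}

```text
clock: 5.7
tcp_pos: [0.6445, 0.1307, 0.0513]
orientation: [0.121, 3.139, -0.001]
contact_force: [0.1, -0.0, -2.9]
grip_width: 0.0409
```

Run:
```python
from h import *
plan(.6425,.130,.0317,85.6)
```

```text
t 5.7 tcp [0.6445 0.1307 0.0513] zax [ 0. -0. -1.] yaxdeg 85.59 w 0.0409 F [ 0.1 -0.  -2.9] q [-0.49  0.67  0.28  1.74 -0.25  0.77  1.4 ]
n 1 tool shift mm [ 1.9 -0.8 19.6] rotvec [-0.     0.001 -0.   ]
[1.9, -0.8, 19.6, -0.0, 0.001, -0.0]
```

Request:
{"method": "play_rows", "body": {
  "increments": [
    [1, -1, 8, 0, 0, 0, 255],
    [0, 0, 7, 0, 0, 0, 255],
    [0, 0, 3, 0, 0, 0, 255],
    [0, 0, 0, 0, 0, 0, 255]
  ]
}}

```text
clock: 6.1
tcp_pos: [0.6444, 0.1301, 0.033]
orientation: [0.12, 3.136, 0.001]
contact_force: [-0.7, -0.1, -2.6]
grip_width: 0.0407
```

Run:
```python
from h import *
plan(.6425,.130,.0317,85.6)
```

```text
t 6.1 tcp [0.6444 0.1301 0.033 ] zax [ 0.003  0.    -1.   ] yaxdeg 85.6 w 0.0407 F [-0.7 -0.1 -2.6] q [-0.48  0.69  0.27  1.75 -0.26  0.73  1.41]
n 1 tool shift mm [ 1.9 -0.2  1.3] rotvec [0.001 0.003 0.   ]
[1.9, -0.2, 1.3, 0.001, 0.003, 0.0]
```

Request:
{"method": "play_rows", "body": {
  "increments": [
    [0, 0, 2, 0, 0, 0, 255],
    [0, 0, 0, 0, 0, 0, 255]
  ]
}}

```text
clock: 6.3
tcp_pos: [0.6449, 0.13, 0.0316]
orientation: [0.121, 3.136, 0.001]
contact_force: [-0.9, -0.9, -1.0]
grip_width: 0.0412
```

Request:
{"method": "play_rows", "body": {
  "increments": [
    [0, 0, 1, 0, 0, 0, 255],
    [0, 0, 0, 0, 0, 0, 255]
  ]
}}

```text
clock: 6.5
tcp_pos: [0.6452, 0.13, 0.0316]
orientation: [0.121, 3.135, 0.002]
contact_force: [0.0, -0.1, -2.2]
grip_width: 0.0408
```

Request:
{"method": "play_rows", "body": {
  "increments": [
    [0, 0, 2, 0, 0, 0, 255],
    [0, 0, 0, 0, 0, 0, 255]
  ]
}}

```text
clock: 6.7
tcp_pos: [0.6458, 0.1301, 0.0318]
orientation: [0.121, 3.134, 0.003]
contact_force: [0.9, -0.5, -1.6]
grip_width: 0.0411
```

Request:
{"method": "play_rows", "body": {
  "increments": [
    [0, 0, 2, 0, 0, 0, 255],
    [0, 0, 0, 0, 0, 0, 255]
  ]
}}

```text
clock: 6.9
tcp_pos: [0.6466, 0.1302, 0.0316]
orientation: [0.121, 3.133, 0.005]
contact_force: [0.1, 0.1, -2.1]
grip_width: 0.0409
```

Z has stopped at 0.0316, which is the expected seated height, so I'll release gradually.

Request:
{"method": "play_rows", "body": {
  "increments": [
    [0, 0, 0, 0, 0, 0, 100],
    [0, 0, 0, 0, 0, 0, 60],
    [0, 0, 0, 0, 0, 0, 30],
    [0, 0, 0, 0, 0, 0, 0],
    [0, 0, 0, 0, 0, 0, 0]
  ]
}}

```text
clock: 7.4
tcp_pos: [0.6468, 0.1303, 0.0307]
orientation: [0.121, 3.132, 0.004]
contact_force: [-0.6, 0.1, 0.7]
grip_width: 0.0854
```

Request:
{"method": "play_rows", "body": {
  "increments": [
    [0, 0, -10, 0, 0, 0, 0],
    [0, 0, -25, 0, 0, 0, 0],
    [0, 0, -35, 0, 0, 0, 0],
    [0, 0, -35, 0, 0, 0, 0],
    [0, 0, 0, 0, 0, 0, 0]
  ]
}}

```text
clock: 7.9
tcp_pos: [0.6457, 0.1296, 0.1405]
orientation: [0.122, 3.134, 0.003]
contact_force: [0.4, 0.6, 0.0]
grip_width: 0.0854
```

Run:
```python
from h import *
plan(.459,-.0145,.14,85.4)
f=grab_frame("wrist");cv2.imwrite("pics/w5.png",f["color"])
f=grab_frame("side");cv2.imwrite("pics/s5.png",f["color"][130:340,150:400].repeat(3,0).repeat(3,1)[:600])
```

```text
t 7.9 tcp [0.6457 0.1296 0.1405] zax [ 0.005  0.002 -1.   ] yaxdeg 85.54 w 0.0854 F [0.4 0.6 0. ] q [-0.52  0.55  0.32  1.7  -0.21  0.92  1.38]
n 6 tool shift mm [ 174.9 -158.2   -0.7] rotvec [0.002 0.005 0.002]
[29.1, -26.4, -0.1, 0.0, 0.001, 0.0]
[29.1, -26.4, -0.1, 0.0, 0.001, 0.0]
[29.1, -26.4, -0.0, 0.0, 0.001, 0.0]
[29.1, -26.4, -0.0, 0.0, 0.001, 0.0]
[29.1, -26.4, 0.0, 0.0, 0.001, 0.0]
[29.1, -26.4, 0.1, 0.0, 0.001, 0.0]
```

View pics/s5.png

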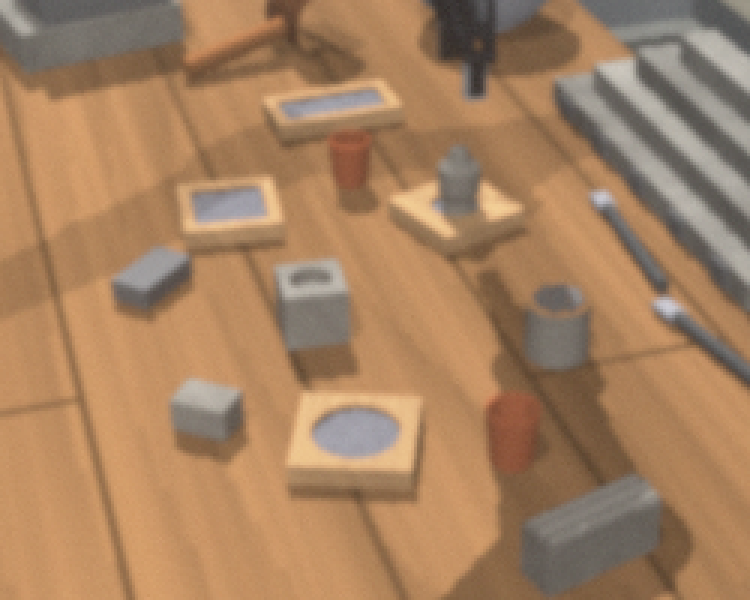

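View pics/w5.png

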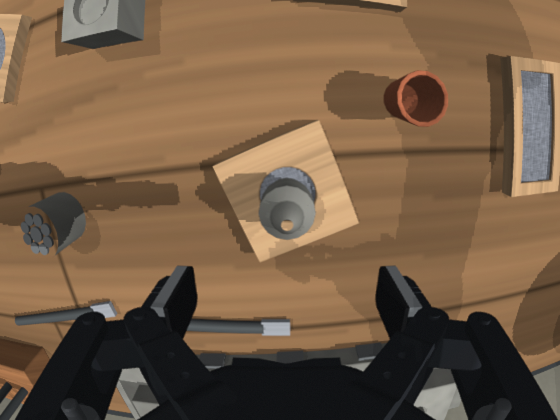

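Both views show the finial upright in the small round recess. I'll verify it from the top camera later. Next is the plinth.

Request:
{"method": "play_rows", "body": {
  "increments": [
    [34, -31, 0, 0, 0, 0, 0],
    [34, -31, 0, 0, 0, 0, 0],
    [34, -31, 0, 0, 0, 0, 0],
    [34, -31, 0, 0, 0, 0, 0],
    [25, -22, 0, 0, 0.002, 0, 0]
  ]
}}

```text
clock: 8.5
tcp_pos: [0.4644, -0.004, 0.1304]
orientation: [-0.108, -3.13, 0.001]
contact_force: [0.7, -0.1, 0.7]
grip_width: 0.0857
```

Request:
{"method": "play_rows", "body": {
  "increments": [
    [5, -4, 0, 0, 0.002, 0, 0],
    [0, 0, 0, 0, 0, 0, 0]
  ]
}}

```text
clock: 8.7
tcp_pos: [0.4529, -0.0109, 0.1287]
orientation: [-0.116, -3.121, 0.003]
contact_force: [0.9, 0.6, 0.6]
grip_width: 0.0853
```

Run:
```python
from h import *
f=grab_frame("top");P,ok=cloud(f);cv2.imwrite("pics/t6.png",f["color"][120:330,70:490])
q=P[140:190,190:250].reshape(-1,3);q=q[(q[:,2]>.065)&(q[:,2]<.1)];print("finial",len(q),q.mean(0),q[:,2].max())
plan(.459,-.0145,.09,85.4)
```

```text
finial 131 [0.6417904  0.12721951 0.07284421] 0.08580532341417135
t 8.75 tcp [ 0.4533 -0.0106  0.1286] zax [-0.019 -0.001 -1.   ] yaxdeg 85.77 w 0.0854 F [ 0.5 -0.5  0.4] q [-0.42  0.27  0.36  2.17 -0.14  0.74  1.53]
n 1 tool shift mm [-6.7 -3.4 38.5] rotvec [-0.003 -0.019  0.007]
[-6.7, -3.4, 38.5, -0.003, -0.019, 0.007]
```

View pics/t6.png

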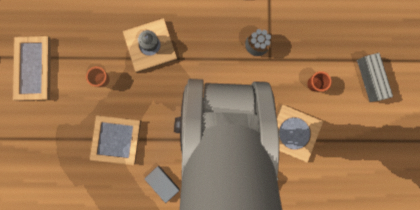

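The top view shows the finial in the small cradle. Its measured centre is (0.642,0.127), within about 3 mm of the recess centre, and the tip is at about 0.083 as expected. Next I'll go down on the plinth.

Request:
{"method": "play_rows", "body": {
  "increments": [
    [-6, -3, 12, -0.002, -0.016, 0.005, 0],
    [0, 0, 18, 0, 0, 0, 0],
    [0, 0, 0, 0, 0, 0, 0]
  ]
}}

```text
clock: 9.05
tcp_pos: [0.463, -0.011, 0.0975]
orientation: [0.117, 3.139, 0.0]
contact_force: [-0.7, -0.0, -0.1]
grip_width: 0.0854
```

Run:
```python
from h import *
plan(.459,-.0145,.013,85.4)
f=grab_frame("wrist");cv2.imwrite("pics/w7.png",f["color"])
```

```text
t 9.05 tcp [ 0.463  -0.011   0.0975] zax [ 0.001  0.    -1.   ] yaxdeg 85.73 w 0.0854 F [-0.7 -0.  -0.1] q [-0.4   0.34  0.34  2.19 -0.18  0.64  1.57]
n 2 tool shift mm [ 3.8 -3.8 84.5] rotvec [0.    0.001 0.006]
[1.9, -1.9, 42.3, 0.0, 0.0, 0.003]
[1.9, -1.9, 42.3, 0.0, 0.0, 0.003]
```

View pics/w7.png

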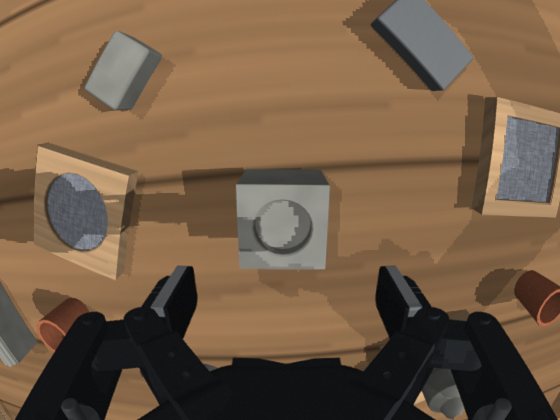

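The plinth is centred at (283,225) and square to the jaws. Going down.

Request:
{"method": "play_rows", "body": {
  "increments": [
    [3, -3, 18, 0, 0, 0.004, 0],
    [0, 0, 22, 0, 0, 0, 0],
    [0, 0, 22, 0, 0, 0, 0],
    [0, 0, 14, 0, 0, 0, 0],
    [0, 0, 0, 0, 0, 0, 0]
  ]
}}

```text
clock: 9.6
tcp_pos: [0.4684, -0.0099, 0.0231]
orientation: [0.114, 3.129, 0.004]
contact_force: [-0.3, -0.1, 0.7]
grip_width: 0.0853
```

Run:
```python
from h import *
plan(.459,-.0145,.013,85.4)
```

```text
t 9.6 tcp [ 0.4684 -0.0099  0.0231] zax [ 0.01   0.002 -1.   ] yaxdeg 85.82 w 0.0853 F [-0.3 -0.1  0.7] q [-0.33  0.48  0.26  2.21 -0.27  0.46  1.65]
n 1 tool shift mm [ 9.1 -5.3 10. ] rotvec [0.003 0.01  0.007]
[9.1, -5.3, 10.0, 0.003, 0.01, 0.007]
```

Request:
{"method": "play_rows", "body": {
  "increments": [
    [9, -5, 6, 0.002, 0.01, 0.006, 0],
    [0, 0, 3, 0, 0, 0, 0],
    [0, 0, 0, 0, 0, 0, 0]
  ]
}}

```text
clock: 9.9
tcp_pos: [0.4607, -0.0137, 0.0152]
orientation: [0.123, 3.137, 0.002]
contact_force: [-0.2, 0.6, 0.7]
grip_width: 0.0856
```

Run:
```python
from h import *
plan(.459,-.0145,.013,85.4)
```

```text
t 9.9 tcp [ 0.4607 -0.0137  0.0152] zax [ 0.002  0.001 -1.   ] yaxdeg 85.51 w 0.0856 F [-0.2  0.6  0.7] q [-0.31  0.5   0.25  2.22 -0.28  0.45  1.66]
n 1 tool shift mm [ 1.6 -0.9  2.2] rotvec [0.001 0.002 0.002]
[1.6, -0.9, 2.2, 0.001, 0.002, 0.002]
```

Request:
{"method": "play_rows", "body": {
  "increments": [
    [1, -1, 1, 0, 0, 0, 50],
    [0, 0, 0, 0, 0, 0, 80],
    [0, 0, 0, 0, 0, 0, 110],
    [0, 0, 0, 0, 0, 0, 255],
    [0, 0, 0, 0, 0, 0, 255]
  ],
  "force": 60
}}

```text
clock: 10.4
tcp_pos: [0.4601, -0.0144, 0.0154]
orientation: [0.122, 3.135, 0.003]
contact_force: [0.9, 0.7, -2.4]
grip_width: 0.0556
```

Request:
{"method": "play_rows", "body": {
  "increments": [
    [0, 0, 0, 0, 0, 0, 255],
    [0, 0, 0, 0, 0, 0, 255],
    [0, 0, -10, 0, 0, 0, 255],
    [0, 0, -20, 0, 0, 0, 255],
    [0, 0, -20, 0, 0, 0, 255]
  ]
}}

```text
clock: 10.9
tcp_pos: [0.4568, -0.015, 0.0651]
orientation: [-0.123, -3.135, -0.0]
contact_force: [0.4, -0.7, -3.7]
grip_width: 0.0554
```

Run:
```python
from h import *
plan(.431,.2005,.08,83.7)
f=grab_frame("wrist");cv2.imwrite("pics/w8.png",f["color"])
```

```text
t 10.9 tcp [ 0.4568 -0.015   0.0651] zax [-0.004  0.    -1.   ] yaxdeg 85.5 w 0.0554 F [ 0.4 -0.7 -3.7] q [-0.37  0.39  0.32  2.21 -0.23  0.57  1.61]
n 5 tool shift mm [ 42.7 212.8 -14.8] rotvec [ 0.    -0.004  0.031]
[8.5, 42.6, -3.0, 0.0, -0.001, 0.006]
[8.8, 42.5, -3.0, 0.0, -0.001, 0.006]
[9.1, 42.5, -3.0, 0.0, -0.001, 0.006]
[9.3, 42.4, -3.0, 0.0, -0.001, 0.006]
[9.6, 42.3, -3.0, 0.0, -0.001, 0.006]
```

View pics/w8.png

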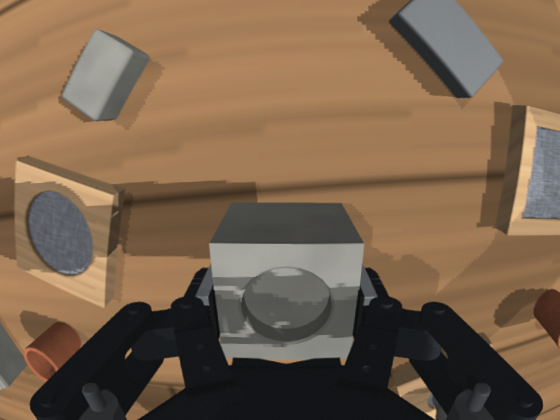

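The plinth is held squarely, and the opening of 55.5 mm fits its 56 mm width. I'll carry it to the square cradle.

Request:
{"method": "play_rows", "body": {
  "increments": [
    [7, 36, -5, 0, 0, 0.006, 255],
    [7, 38, -5, 0, 0, 0.006, 255],
    [8, 38, -5, 0, 0, 0.006, 255],
    [8, 38, 0, 0, 0, 0.006, 255],
    [8, 30, 0, 0, 0, 0.006, 255]
  ]
}}

```text
clock: 11.45
tcp_pos: [0.4388, 0.1675, 0.0852]
orientation: [0.195, 3.13, 0.001]
contact_force: [1.2, -0.4, -4.1]
grip_width: 0.0551
```

Request:
{"method": "play_rows", "body": {
  "increments": [
    [4, 16, 0, 0, 0, 0, 255],
    [0, 0, 0, 0, 0, 0, 255]
  ]
}}

```text
clock: 11.65
tcp_pos: [0.4352, 0.1902, 0.0851]
orientation: [0.181, 3.131, 0.005]
contact_force: [-0.4, -0.1, -5.0]
grip_width: 0.055
```

Run:
```python
from h import *
plan(.431,.2005,.05,83.7)
```

```text
t 11.65 tcp [0.4352 0.1902 0.0851] zax [ 0.006  0.003 -1.   ] yaxdeg 83.37 w 0.055 F [-0.4 -0.1 -5. ] q [-0.81  0.37  0.32  2.17 -0.2   0.62  1.1 ]
n 1 tool shift mm [ 5.6  9.6 35.1] rotvec [ 0.003  0.005 -0.006]
[5.6, 9.6, 35.1, 0.003, 0.005, -0.006]
```

Request:
{"method": "play_rows", "body": {
  "increments": [
    [6, 10, 10, 0.003, 0.004, -0.005, 255],
    [0, 0, 15, 0, 0, 0, 255],
    [0, 0, 8, 0, 0, 0, 255],
    [0, 0, 0, 0, 0, 0, 255]
  ]
}}

```text
clock: 12.05
tcp_pos: [0.4291, 0.1998, 0.0494]
orientation: [-0.176, -3.136, 0.002]
contact_force: [-0.1, -0.6, -4.5]
grip_width: 0.0554
```

Run:
```python
from h import *
plan(.431,.2005,.0284,83.7)
f=grab_frame("wrist");cv2.imwrite("pics/w9.png",f["color"])
```

```text
t 12.05 tcp [0.4291 0.1998 0.0494] zax [-0.001 -0.001 -1.   ] yaxdeg 83.58 w 0.0554 F [-0.1 -0.6 -4.5] q [-0.8   0.44  0.28  2.18 -0.23  0.54  1.11]
n 1 tool shift mm [-1.8  1.  21. ] rotvec [-0.002 -0.    -0.002]
[-1.8, 1.0, 21.0, -0.002, -0.0, -0.002]
```

View pics/w9.png

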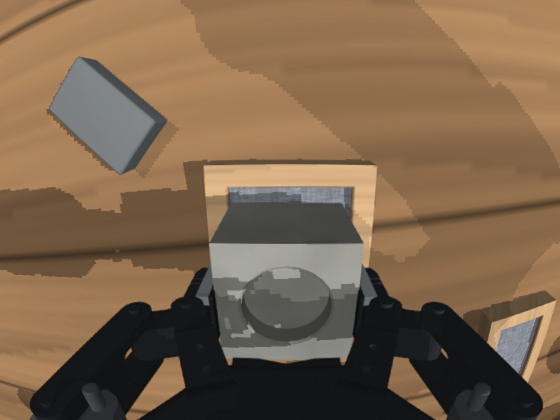

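The recess spans columns 228–353 and the block's far lower edge 231–350, so both are centred on about 290. I'll lower it.

Request:
{"method": "play_rows", "body": {
  "increments": [
    [-2, 1, 8, 0, 0, 0, 255],
    [0, 0, 6, 0, 0, 0, 255],
    [0, 0, 4, 0, 0, 0, 255],
    [0, 0, 0, 0, 0, 0, 255]
  ]
}}

```text
clock: 12.5
tcp_pos: [0.4326, 0.1996, 0.0309]
orientation: [0.18, 3.136, -0.002]
contact_force: [0.2, 0.9, -3.9]
grip_width: 0.0552
```

Request:
{"method": "play_rows", "body": {
  "increments": [
    [0, 0, 3, 0, 0, 0, 255],
    [0, 0, 0, 0, 0, 0, 255]
  ]
}}

```text
clock: 12.7
tcp_pos: [0.4333, 0.1997, 0.0286]
orientation: [0.181, 3.135, 0.0]
contact_force: [-0.3, -0.1, -4.2]
grip_width: 0.0552
```

Request:
{"method": "play_rows", "body": {
  "increments": [
    [0, 0, 2, 0, 0, 0, 255],
    [0, 0, 0, 0, 0, 0, 255]
  ]
}}

```text
clock: 12.9
tcp_pos: [0.4337, 0.1999, 0.029]
orientation: [0.182, 3.135, 0.003]
contact_force: [0.6, -0.2, -4.1]
grip_width: 0.0555
```

Z has stopped at the expected 0.0286, so I'll release and back off.

Request:
{"method": "play_rows", "body": {
  "increments": [
    [0, 0, 0, 0, 0, 0, 80],
    [0, 0, 0, 0, 0, 0, 50],
    [0, 0, 0, 0, 0, 0, 20],
    [0, 0, 0, 0, 0, 0, 0],
    [0, 0, 0, 0, 0, 0, 0]
  ]
}}

```text
clock: 13.4
tcp_pos: [0.4353, 0.201, 0.0297]
orientation: [0.181, 3.131, 0.006]
contact_force: [0.4, 0.1, -0.6]
grip_width: 0.0853
```

Request:
{"method": "play_rows", "body": {
  "increments": [
    [0, 0, -10, 0, 0, 0, 0],
    [0, 0, -25, 0, 0, 0, 0],
    [0, 0, -40, 0, 0, 0, 0],
    [0, 0, -30, 0, 0, 0, 0],
    [0, 0, 0, 0, 0, 0, 0]
  ]
}}

```text
clock: 13.9
tcp_pos: [0.4344, 0.1998, 0.1396]
orientation: [0.183, 3.133, 0.003]
contact_force: [0.8, 1.2, 0.3]
grip_width: 0.0855
```

Run:
```python
from h import *
plan(.644,-.1105,.14,83.5)
f=grab_frame("wrist");cv2.imwrite("pics/w10.png",f["color"])
```

```text
t 13.9 tcp [0.4344 0.1998 0.1396] zax [ 0.003  0.002 -1.   ] yaxdeg 83.32 w 0.0855 F [0.8 1.2 0.3] q [-0.87  0.28  0.36  2.12 -0.14  0.75  1.04]
n 9 tool shift mm [-244.3 -283.8   -0.3] rotvec [ 0.002  0.003 -0.003]
[-27.1, -31.5, -0.0, 0.0, 0.0, -0.0]
[-27.1, -31.5, -0.0, 0.0, 0.0, -0.0]
[-27.1, -31.6, -0.0, 0.0, 0.0, -0.0]
[-27.1, -31.6, -0.0, 0.0, 0.0, -0.0]
[-27.1, -31.6, -0.0, 0.0, 0.0, -0.0]
[-27.1, -31.6, -0.0, 0.0, 0.0, -0.0]
[-27.1, -31.6, -0.0, 0.0, 0.0, -0.0]
[-27.1, -31.6, -0.0, 0.0, 0.0, -0.0]
[-27.1, -31.6, -0.0, 0.0, 0.0, -0.0]
```

View pics/w10.png

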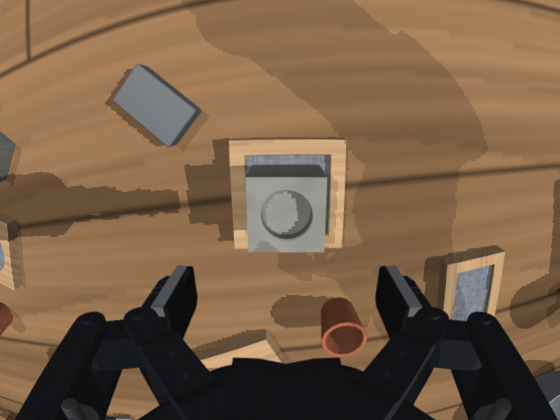

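The plinth is seated at (286,213) inside the square cradle. Next is the capital.

Request:
{"method": "play_rows", "body": {
  "increments": [
    [-26, -30, 0, 0, 0, 0, 0],
    [-28, -33, 0, 0, 0, 0, 0],
    [-28, -33, 0, 0, 0, 0, 0],
    [-28, -33, 0, 0, 0, 0, 0],
    [-28, -33, 0, 0, 0, 0, 0]
  ]
}}

```text
clock: 14.45
tcp_pos: [0.5512, 0.0253, 0.1348]
orientation: [-0.156, -3.133, -0.005]
contact_force: [0.9, 0.9, 0.4]
grip_width: 0.0856
```

Request:
{"method": "play_rows", "body": {
  "increments": [
    [-28, -33, 0, 0, 0, 0, 0],
    [-28, -33, 0, 0, 0, 0, 0],
    [-26, -30, 0, 0, 0, 0, 0],
    [-14, -16, 0, 0, 0, 0, 0],
    [0, 0, 0, 0, 0, 0, 0]
  ]
}}

```text
clock: 14.95
tcp_pos: [0.6364, -0.1088, 0.128]
orientation: [-0.168, -3.124, 0.002]
contact_force: [-0.2, 0.1, 0.8]
grip_width: 0.0854
```

Run:
```python
from h import *
plan(.644,-.1105,.09,83.5)
f=grab_frame("wrist");cv2.imwrite("pics/w11.png",f["color"])
```

```text
t 14.95 tcp [ 0.6364 -0.1088  0.128 ] zax [-0.013 -0.001 -1.   ] yaxdeg 83.84 w 0.0854 F [-0.2  0.1  0.8] q [-0.22  0.57  0.41  1.73 -0.27  0.91  1.77]
n 1 tool shift mm [-8.2 -0.8 37.9] rotvec [-0.002 -0.013  0.006]
[-8.2, -0.8, 37.9, -0.002, -0.013, 0.006]
```

View pics/w11.png

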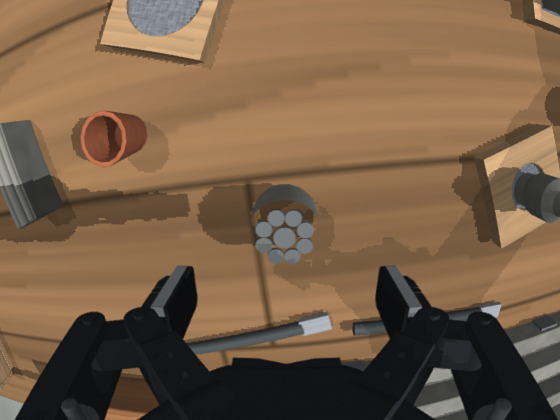

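The capital's rosette is at (284,237), centred between the jaws. Going down.

Request:
{"method": "play_rows", "body": {
  "increments": [
    [-8, -1, 14, -0.002, -0.012, 0.005, 0],
    [0, 0, 22, 0, 0, 0, 0],
    [0, 0, 24, 0, 0, 0, 0],
    [0, 0, 24, 0, 0, 0, 0],
    [0, 0, 0, 0, 0, 0, 0]
  ]
}}

```text
clock: 15.5
tcp_pos: [0.6386, -0.0998, 0.0383]
orientation: [-0.164, -3.129, -0.01]
contact_force: [-0.7, 0.0, 0.5]
grip_width: 0.0854
```

Run:
```python
from h import *
plan(.644,-.1105,.013,83.5)
```

```text
t 15.5 tcp [ 0.6386 -0.0998  0.0383] zax [-0.008  0.007 -1.   ] yaxdeg 83.99 w 0.0854 F [-0.7  0.   0.5] q [-0.19  0.68  0.35  1.77 -0.33  0.75  1.8 ]
n 1 tool shift mm [ -6.7 -10.2  25.1] rotvec [ 0.006 -0.009  0.008]
[-6.7, -10.2, 25.1, 0.006, -0.009, 0.008]
```

Request:
{"method": "play_rows", "body": {
  "increments": [
    [-6, -10, 0, 0.005, -0.008, 0.007, 0],
    [0, 0, 0, 0, 0, 0, 0]
  ]
}}

```text
clock: 15.7
tcp_pos: [0.6434, -0.1091, 0.0388]
orientation: [-0.173, -3.136, -0.002]
contact_force: [-0.2, -0.6, -0.0]
grip_width: 0.0856
```

Run:
```python
from h import *
plan(.644,-.1105,.013,83.5)
f=grab_frame("wrist");cv2.imwrite("pics/w12.png",f["color"])
```

```text
t 15.7 tcp [ 0.6434 -0.1091  0.0388] zax [-0.001  0.001 -1.   ] yaxdeg 83.69 w 0.0856 F [-0.2 -0.6 -0. ] q [-0.18  0.69  0.35  1.76 -0.33  0.75  1.81]
n 1 tool shift mm [-0.8 -1.4 25.8] rotvec [ 0.001 -0.001  0.003]
[-0.8, -1.4, 25.8, 0.001, -0.001, 0.003]
```

View pics/w12.png

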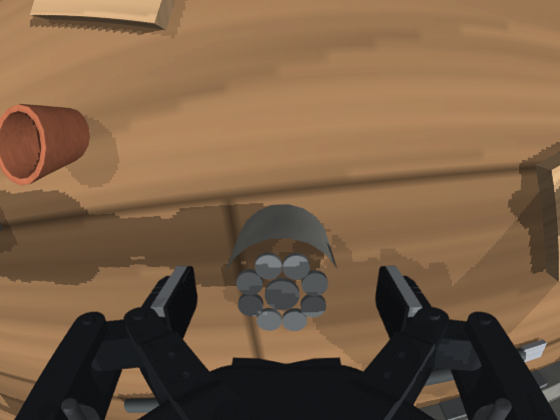

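The capital is centred at column 283 with clearance on both sides.

Request:
{"method": "play_rows", "body": {
  "increments": [
    [0, -1, 12, 0, 0, 0, 0],
    [0, -1, 11, 0, 0, 0, 0],
    [0, -1, 2, 0, 0, 0, 0],
    [0, 0, 0, 0, 0, 0, 0]
  ]
}}

```text
clock: 16.15
tcp_pos: [0.6447, -0.1109, 0.0143]
orientation: [0.171, 3.134, 0.004]
contact_force: [-0.1, -0.0, -1.4]
grip_width: 0.0855
```

Request:
{"method": "play_rows", "body": {
  "increments": [
    [0, 0, 0, 0, 0, 0, 50],
    [0, 0, 0, 0, 0, 0, 80],
    [0, 0, 0, 0, 0, 0, 110],
    [0, 0, 0, 0, 0, 0, 255],
    [0, 0, 0, 0, 0, 0, 255]
  ]
}}

```text
clock: 16.65
tcp_pos: [0.6448, -0.1112, 0.0146]
orientation: [0.172, 3.134, 0.004]
contact_force: [0.6, -0.2, -0.9]
grip_width: 0.0547
```

Request:
{"method": "play_rows", "body": {
  "increments": [
    [0, 0, 0, 0, 0, 0, 255],
    [0, 0, 0, 0, 0, 0, 255],
    [0, 0, -10, 0, 0, 0, 255],
    [0, 0, -20, 0, 0, 0, 255],
    [0, 0, -25, 0, 0, 0, 255]
  ]
}}

```text
clock: 17.15
tcp_pos: [0.6409, -0.1104, 0.0676]
orientation: [-0.171, -3.131, -0.005]
contact_force: [-0.1, 0.3, -2.6]
grip_width: 0.0549
```

Run:
```python
from h import *
plan(.4475,-.191,.11,80)
f=grab_frame("wrist");cv2.imwrite("pics/w13.png",f["color"])
```

```text
t 17.15 tcp [ 0.6409 -0.1104  0.0676] zax [-0.006  0.003 -1.   ] yaxdeg 83.74 w 0.0549 F [-0.1  0.3 -2.6] q [-0.19  0.65  0.37  1.75 -0.31  0.8   1.8 ]
n 5 tool shift mm [ 183.7 -101.1  -41.5] rotvec [ 0.002 -0.006  0.065]
[36.7, -20.2, -8.3, 0.0, -0.001, 0.013]
[36.5, -20.7, -8.3, 0.0, -0.001, 0.013]
[36.2, -21.2, -8.4, 0.0, -0.001, 0.013]
[35.9, -21.7, -8.4, 0.0, -0.001, 0.013]
[35.6, -22.1, -8.4, 0.0, -0.001, 0.013]
```

View pics/w13.png

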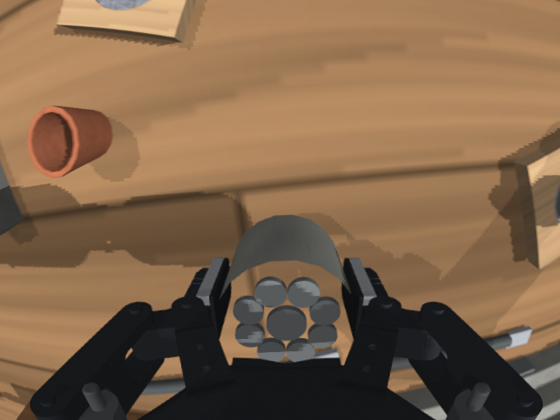

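The capital is held squarely with an opening of 55 mm. I'll raise it and carry it to the large round cradle, passing above cup height.

Request:
{"method": "play_rows", "body": {
  "increments": [
    [25, -14, -16, 0, 0, 0.01, 255],
    [34, -19, -14, 0, 0, 0.01, 255],
    [34, -19, -8, 0, 0, 0.01, 255],
    [34, -19, 0, 0, 0, 0.01, 255],
    [26, -15, 0, 0, 0, 0.01, 255]
  ]
}}

```text
clock: 17.7
tcp_pos: [0.4819, -0.1757, 0.1138]
orientation: [0.241, 3.122, 0.007]
contact_force: [0.2, 0.1, -2.2]
grip_width: 0.0547
```

Request:
{"method": "play_rows", "body": {
  "increments": [
    [16, -8, 0, 0, 0, 0, 255],
    [0, 0, 0, 0, 0, 0, 255]
  ]
}}

```text
clock: 17.9
tcp_pos: [0.459, -0.1834, 0.1142]
orientation: [0.251, 3.123, 0.008]
contact_force: [0.5, -0.6, -2.5]
grip_width: 0.0547
```

Run:
```python
from h import *
plan(.4475,-.191,.055,80)
```

```text
t 17.9 tcp [ 0.459  -0.1834  0.1142] zax [ 0.009  0.004 -1.   ] yaxdeg 80.82 w 0.0547 F [ 0.5 -0.6 -2.5] q [-0.11  0.36  0.44  2.11 -0.25  0.71  1.91]
n 2 tool shift mm [10.6 -9.7 59. ] rotvec [0.006 0.008 0.014]
[5.3, -4.8, 29.5, 0.003, 0.004, 0.007]
[5.1, -4.8, 29.6, 0.003, 0.004, 0.007]
```

Request:
{"method": "play_rows", "body": {
  "increments": [
    [9, -8, 14, 0.005, 0.007, 0.01, 255],
    [0, 0, 18, 0, 0, 0, 255],
    [0, 0, 18, 0, 0, 0, 255],
    [0, 0, 6, 0, 0, 0, 255],
    [0, 0, 0, 0, 0, 0, 255]
  ]
}}

```text
clock: 18.4
tcp_pos: [0.451, -0.1902, 0.0547]
orientation: [0.266, 3.127, -0.001]
contact_force: [-0.9, 0.5, -2.5]
grip_width: 0.0549
```

Run:
```python
from h import *
plan(.4475,-.191,.0276,80)
f=grab_frame("wrist");cv2.imwrite("pics/w14.png",f["color"])
```

```text
t 18.4 tcp [ 0.451  -0.1902  0.0547] zax [ 0.003 -0.001 -1.   ] yaxdeg 80.29 w 0.0549 F [-0.9  0.5 -2.5] q [-0.04  0.46  0.39  2.15 -0.32  0.58  1.98]
n 1 tool shift mm [ 3.4 -1.4 27.1] rotvec [-0.     0.003  0.005]
[3.4, -1.4, 27.1, -0.0, 0.003, 0.005]
```

View pics/w14.png

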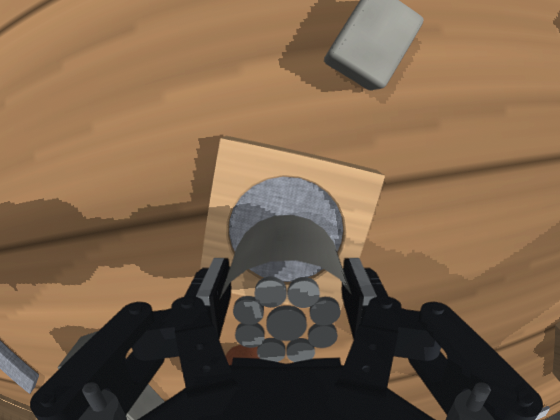

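The recess is at (286,228), in line with the capital in columns. I'll lower it.

Request:
{"method": "play_rows", "body": {
  "increments": [
    [3, -1, 10, 0, 0.002, 0.004, 255],
    [0, 0, 9, 0, 0, 0, 255],
    [0, 0, 5, 0, 0, 0, 255],
    [0, 0, 0, 0, 0, 0, 255]
  ]
}}

```text
clock: 18.85
tcp_pos: [0.4494, -0.1909, 0.0302]
orientation: [0.271, 3.126, -0.001]
contact_force: [0.7, 1.1, -2.0]
grip_width: 0.0547
```

Run:
```python
from h import *
plan(.4475,-.191,.0276,80)
```

```text
t 18.85 tcp [ 0.4494 -0.1909  0.0302] zax [ 0.004 -0.001 -1.   ] yaxdeg 80.08 w 0.0547 F [ 0.7  1.1 -2. ] q [-0.02  0.51  0.36  2.17 -0.35  0.52  2.  ]
n 1 tool shift mm [ 1.9 -0.4  2.5] rotvec [-0.     0.004  0.001]
[1.9, -0.4, 2.5, -0.0, 0.004, 0.001]
```

Request:
{"method": "play_rows", "body": {
  "increments": [
    [1, 0, 2, 0, 0, 0, 255],
    [0, 0, 0, 0, 0, 0, 255]
  ]
}}

```text
clock: 19.05
tcp_pos: [0.4485, -0.1908, 0.0281]
orientation: [0.271, 3.125, -0.001]
contact_force: [-0.6, -1.0, -3.4]
grip_width: 0.0544
```

Request:
{"method": "play_rows", "body": {
  "increments": [
    [0, 0, 2, 0, 0, 0, 255],
    [0, 0, 0, 0, 0, 0, 255]
  ]
}}

```text
clock: 19.25
tcp_pos: [0.4493, -0.1912, 0.028]
orientation: [0.272, 3.123, 0.0]
contact_force: [0.3, 0.2, -2.9]
grip_width: 0.0548
```

Request:
{"method": "play_rows", "body": {
  "increments": [
    [0, 0, 2, 0, 0, 0, 255],
    [0, 0, 0, 0, 0, 0, 255]
  ]
}}

```text
clock: 19.45
tcp_pos: [0.45, -0.1915, 0.0279]
orientation: [0.273, 3.121, 0.002]
contact_force: [-1.1, -0.5, -2.4]
grip_width: 0.0547
```

Z has stopped at 0.028 (0.0276 expected), so the capital is on the floor. Releasing.

Request:
{"method": "play_rows", "body": {
  "increments": [
    [0, 0, 0, 0, 0, 0, 80],
    [0, 0, 0, 0, 0, 0, 50],
    [0, 0, 0, 0, 0, 0, 20],
    [0, 0, 0, 0, 0, 0, 0],
    [0, 0, 0, 0, 0, 0, 0]
  ]
}}

```text
clock: 19.95
tcp_pos: [0.4514, -0.1918, 0.0282]
orientation: [0.272, 3.119, 0.0]
contact_force: [-0.0, -0.1, 0.3]
grip_width: 0.0856
```

Request:
{"method": "play_rows", "body": {
  "increments": [
    [0, 0, -10, 0, 0, 0, 0],
    [0, 0, -25, 0, 0, 0, 0],
    [0, 0, -40, 0, 0, 0, 0],
    [0, 0, -35, 0, 0, 0, 0],
    [0, 0, 0, 0, 0, 0, 0]
  ]
}}

```text
clock: 20.45
tcp_pos: [0.4492, -0.1921, 0.1432]
orientation: [0.274, 3.122, 0.0]
contact_force: [-0.2, 0.1, -0.2]
grip_width: 0.0858
```

Run:
```python
from h import *
plan(.570,-.3685,.14,104)
f=grab_frame("wrist");cv2.imwrite("pics/w15.png",f["color"])
```

```text
t 20.45 tcp [ 0.4492 -0.1921  0.1432] zax [ 0.008 -0.001 -1.   ] yaxdeg 79.95 w 0.0858 F [-0.2  0.1 -0.2] q [-0.13  0.3   0.49  2.11 -0.21  0.77  1.88]
n 5 tool shift mm [-149.6 -152.6    4.2] rotvec [-0.001  0.008 -0.42 ]
[-29.9, -30.5, 0.8, -0.0, 0.002, -0.084]
[-27.3, -32.9, 0.8, -0.0, 0.002, -0.084]
[-24.4, -35.1, 0.7, -0.0, 0.002, -0.084]
[-21.4, -37.0, 0.7, -0.0, 0.002, -0.084]
[-18.2, -38.7, 0.7, -0.0, 0.002, -0.084]
```

View pics/w15.png

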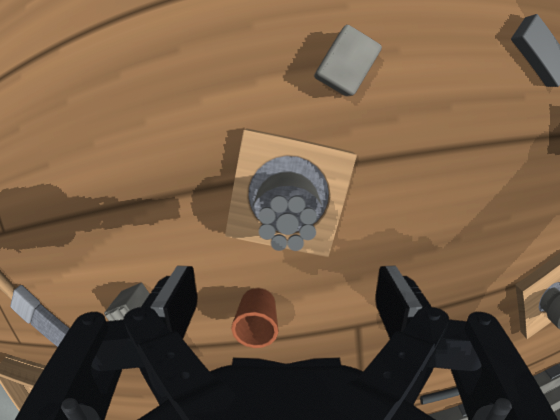

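The capital is seated in the large round recess at (288,205). Now the moulding.

Request:
{"method": "play_rows", "body": {
  "increments": [
    [-28, -29, 0, 0, 0.002, -0.084, 0],
    [-28, -33, 0, 0, 0.002, -0.084, 0],
    [-25, -35, 0, 0, 0.002, -0.084, 0],
    [-21, -37, 0, 0, 0.002, -0.084, 0],
    [-14, -29, 0, 0, 0, -0.07, 0]
  ]
}}

```text
clock: 21.0
tcp_pos: [0.5634, -0.3534, 0.1353]
orientation: [0.398, -3.107, -0.017]
contact_force: [0.4, -0.3, -0.1]
grip_width: 0.0853
```

Request:
{"method": "play_rows", "body": {
  "increments": [
    [0, 0, 0, 0, 0, 0, 0],
    [0, 0, 0, 0, 0, 0, 0]
  ]
}}

```text
clock: 21.2
tcp_pos: [0.563, -0.3571, 0.132]
orientation: [0.393, -3.104, -0.017]
contact_force: [-0.3, 0.3, -0.1]
grip_width: 0.0856
```

Run:
```python
from h import *
plan(.570,-.3685,.09,104)
f=grab_frame("wrist");cv2.imwrite("pics/w16.png",f["color"])
```

```text
t 21.2 tcp [ 0.563  -0.3571  0.132 ] zax [-0.014  0.009 -1.   ] yaxdeg 104.44 w 0.0856 F [-0.3  0.3 -0.1] q [ 0.22  0.59  0.37  1.67 -0.25  0.94  2.5 ]
n 1 tool shift mm [ -4.4 -13.3  41.8] rotvec [ 0.012 -0.011  0.008]
[-4.4, -13.3, 41.8, 0.012, -0.011, 0.008]
```

View pics/w16.png

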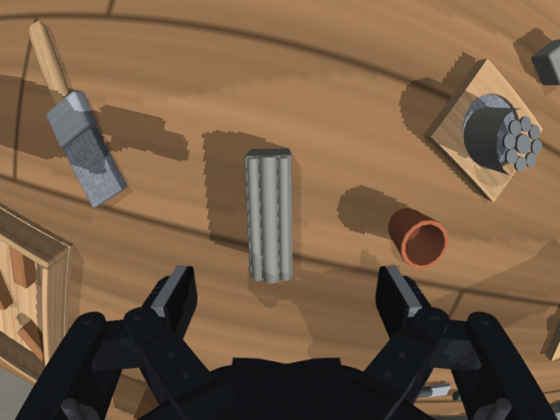

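The moulding runs vertically at column 269, parallel to the pads. It sits left of centre, in line with the 13 mm still to go.

Request:
{"method": "play_rows", "body": {
  "increments": [
    [-4, -12, 10, 0.011, -0.01, 0.007, 0],
    [0, 0, 10, 0, 0, 0, 0],
    [0, 0, 10, 0, 0, 0, 0],
    [0, 0, 0, 0, 0, 0, 0]
  ]
}}

```text
clock: 21.65
tcp_pos: [0.5683, -0.3642, 0.098]
orientation: [0.385, -3.115, -0.006]
contact_force: [-0.1, -1.1, 0.8]
grip_width: 0.0851
```

Run:
```python
from h import *
plan(.570,-.3685,.05,104)
f=grab_frame("wrist");cv2.imwrite("pics/w17.png",f["color"])
```

```text
t 21.65 tcp [ 0.5683 -0.3642  0.098 ] zax [-0.003  0.003 -1.   ] yaxdeg 104.09 w 0.0851 F [-0.1 -1.1  0.8] q [ 0.23  0.64  0.35  1.68 -0.27  0.88  2.52]
n 2 tool shift mm [-0.7 -4.8 48. ] rotvec [ 0.004 -0.002  0.002]
[-0.4, -2.4, 24.0, 0.002, -0.001, 0.001]
[-0.3, -2.4, 24.0, 0.002, -0.001, 0.001]
```

View pics/w17.png

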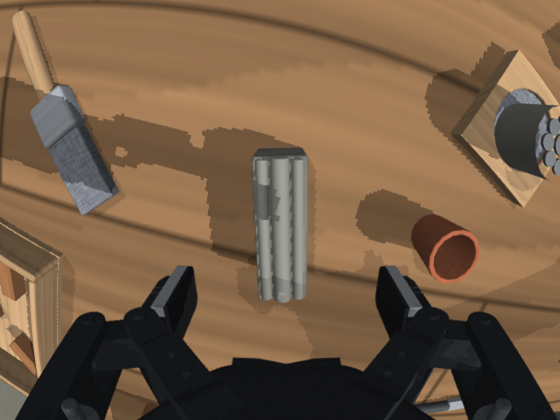

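The moulding is now nearly centred, at column 281.

Request:
{"method": "play_rows", "body": {
  "increments": [
    [0, -5, 14, 0.003, -0.002, 0, 0],
    [0, 0, 20, 0, 0, 0, 0],
    [0, 0, 22, 0, 0, 0, 0],
    [0, 0, 16, 0, 0, 0, 0],
    [0, 0, 0, 0, 0, 0, 0]
  ]
}}

```text
clock: 22.2
tcp_pos: [0.5712, -0.37, 0.0234]
orientation: [-0.386, 3.114, -0.003]
contact_force: [-0.5, 0.7, 0.0]
grip_width: 0.0857
```

Run:
```python
from h import *
plan(.570,-.3685,.0135,104)
```

```text
t 22.2 tcp [ 0.5712 -0.37    0.0234] zax [ 0.003 -0.001 -1.   ] yaxdeg 104.14 w 0.0857 F [-0.5  0.7  0. ] q [ 0.27  0.74  0.31  1.7  -0.31  0.75  2.55]
n 1 tool shift mm [0.9 1.8 9.9] rotvec [-0.002  0.003  0.003]
[0.9, 1.8, 9.9, -0.002, 0.003, 0.003]
```

Request:
{"method": "play_rows", "body": {
  "increments": [
    [1, 2, 6, -0.002, 0.002, 0.002, 0],
    [0, 0, 3, 0, 0, 0, 30],
    [0, 0, 0, 0, 0, 0, 80],
    [0, 0, 0, 0, 0, 0, 120],
    [0, 0, 0, 0, 0, 0, 150]
  ]
}}

```text
clock: 22.7
tcp_pos: [0.571, -0.3689, 0.0158]
orientation: [-0.383, 3.115, -0.002]
contact_force: [-1.1, 2.2, 0.2]
grip_width: 0.0356
```

Request:
{"method": "play_rows", "body": {
  "increments": [
    [0, 0, 0, 0, 0, 0, 255],
    [0, 0, 0, 0, 0, 0, 255],
    [0, 0, 0, 0, 0, 0, 255],
    [0, 0, 0, 0, 0, 0, 255]
  ]
}}

```text
clock: 23.1
tcp_pos: [0.571, -0.3688, 0.0161]
orientation: [-0.383, 3.114, -0.003]
contact_force: [-0.1, -0.4, -2.0]
grip_width: 0.0333
```

Run:
```python
from h import *
st()
f=grab_frame("wrist");cv2.imwrite("pics/w18.png",f["color"])
```

```text
t 23.1 tcp [ 0.571  -0.3688  0.0161] zax [ 0.004 -0.001 -1.   ] yaxdeg 104.03 w 0.0333 F [-0.1 -0.4 -2. ] q [ 0.27  0.75  0.31  1.7  -0.31  0.74  2.55]
```

View pics/w18.png

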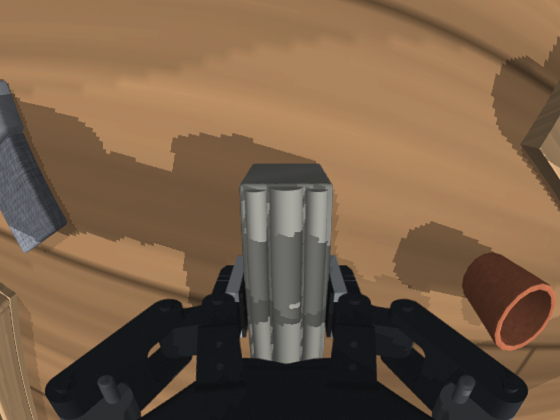

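The moulding is gripped at mid-length with an opening of 33 mm. I'll lift it high.

Request:
{"method": "play_rows", "body": {
  "increments": [
    [0, 0, -6, 0, 0, 0, 255],
    [0, 0, -20, 0, 0, 0, 255],
    [0, 0, -40, 0, 0, 0, 255],
    [0, 0, -45, 0, 0, 0, 255],
    [0, 0, -35, 0, 0, 0, 255]
  ],
  "force": 80
}}

```text
clock: 23.65
tcp_pos: [0.565, -0.3652, 0.1585]
orientation: [0.382, -3.106, -0.014]
contact_force: [0.9, -0.2, -4.5]
grip_width: 0.0328
```

Run:
```python
from h import *
plan(.5877,.390,.165,91.7,20)
```

```text
t 23.65 tcp [ 0.565  -0.3652  0.1585] zax [-0.013  0.007 -1.   ] yaxdeg 104.01 w 0.0328 F [ 0.9 -0.2 -4.5] q [ 0.22  0.57  0.38  1.63 -0.24  1.    2.5 ]
n 20 tool shift mm [-204.8  727.2   -1.3] rotvec [ 0.009 -0.012  0.215]
[-10.2, 36.4, -0.1, 0.0, -0.001, 0.011]
[-9.8, 36.5, -0.1, 0.0, -0.001, 0.011]
[-9.5, 36.6, -0.1, 0.0, -0.001, 0.011]
[-9.1, 36.7, -0.1, 0.0, -0.001, 0.011]
[-8.7, 36.8, -0.1, 0.0, -0.001, 0.011]
[-8.3, 36.9, -0.1, 0.0, -0.001, 0.011]
[-7.9, 36.9, -0.1, 0.0, -0.001, 0.011]
[-7.5, 37.0, -0.1, 0.0, -0.001, 0.011]
[-7.1, 37.1, -0.2, 0.0, -0.001, 0.011]
[-6.7, 37.2, -0.2, 0.0, -0.001, 0.011]
[-6.3, 37.3, -0.2, 0.0, -0.001, 0.011]
[-5.9, 37.3, -0.2, 0.0, -0.001, 0.011]
[-5.5, 37.4, -0.2, 0.0, -0.001, 0.011]
[-5.1, 37.4, -0.2, 0.0, -0.001, 0.011]
[-4.7, 37.5, -0.2, 0.0, -0.001, 0.011]
[-4.3, 37.5, -0.2, 0.0, -0.001, 0.011]
[-3.9, 37.6, -0.3, 0.0, -0.001, 0.011]
[-3.5, 37.6, -0.3, 0.0, -0.001, 0.011]
[-3.1, 37.7, -0.3, 0.0, -0.001, 0.011]
[-2.7, 37.7, -0.3, 0.0, -0.001, 0.011]
```

Request:
{"method": "play_rows", "body": {
  "increments": [
    [-8, 28, 0, 0.002, -0.004, 0.01, 255],
    [-10, 36, 0, 0.002, -0.004, 0.01, 255],
    [-9, 36, 0, 0, 0, 0.01, 255],
    [-9, 36, 0, 0, 0, 0.01, 255],
    [-9, 36, 0, 0, 0, 0.01, 255]
  ]
}}

```text
clock: 24.15
tcp_pos: [0.5709, -0.1936, 0.1669]
orientation: [-0.279, 3.123, -0.009]
contact_force: [1.0, 0.2, -4.7]
grip_width: 0.0326
```

Request:
{"method": "play_rows", "body": {
  "increments": [
    [-8, 36, 0, 0, 0, 0.01, 255],
    [-8, 36, 0, 0, 0, 0.01, 255],
    [-7, 36, 0, 0, 0, 0.01, 255],
    [-7, 36, 0, 0, 0, 0.01, 255],
    [-7, 36, 0, 0, 0, 0.01, 255]
  ]
}}

```text
clock: 24.65
tcp_pos: [0.5762, -0.003, 0.1663]
orientation: [-0.194, 3.132, -0.008]
contact_force: [1.1, 0.1, -4.9]
grip_width: 0.0328
```

Run:
```python
from h import *
plan(.5877,.390,.165,91.7,10)
```

```text
t 24.65 tcp [ 0.5762 -0.003   0.1663] zax [ 0.004 -0.005 -1.   ] yaxdeg 97.11 w 0.0328 F [ 1.1  0.1 -4.9] q [-0.4   0.4   0.37  1.88 -0.18  0.89  1.76]
n 10 tool shift mm [-60.1 388.5  -0.6] rotvec [-0.005  0.004  0.094]
[-6.0, 38.9, -0.1, -0.001, 0.0, 0.009]
[-5.6, 38.9, -0.0, -0.001, 0.0, 0.009]
[-5.3, 39.0, -0.0, -0.001, 0.0, 0.009]
[-4.9, 39.0, -0.0, -0.001, 0.0, 0.009]
[-4.5, 39.1, 0.0, -0.001, 0.0, 0.009]
[-4.2, 39.1, 0.0, -0.001, 0.0, 0.009]
[-3.8, 39.1, 0.1, -0.001, 0.0, 0.009]
[-3.4, 39.2, 0.1, -0.001, 0.0, 0.009]
[-3.1, 39.2, 0.1, -0.001, 0.0, 0.009]
[-2.7, 39.2, 0.1, -0.001, 0.0, 0.009]
```

Request:
{"method": "play_rows", "body": {
  "increments": [
    [-6, 38, 0, 0, 0, 0.01, 255],
    [-6, 38, 0, 0, 0, 0.01, 255],
    [-5, 38, 0, 0, 0, 0.01, 255],
    [-5, 38, 0, 0, 0, 0.01, 255],
    [-5, 38, 0, 0, 0, 0.01, 255]
  ]
}}

```text
clock: 25.15
tcp_pos: [0.5808, 0.1948, 0.1656]
orientation: [-0.109, 3.138, -0.01]
contact_force: [0.0, -0.1, -4.5]
grip_width: 0.0328
```

Request:
{"method": "play_rows", "body": {
  "increments": [
    [-4, 38, 0, 0, 0, 0.01, 255],
    [-4, 38, 0, 0, 0, 0.01, 255],
    [-4, 36, 0, 0, 0, 0.01, 255],
    [-3, 25, 0, 0, 0, 0.01, 255],
    [0, 10, 0, 0, 0, 0, 255]
  ]
}}

```text
clock: 25.65
tcp_pos: [0.5837, 0.3535, 0.1637]
orientation: [0.053, -3.139, 0.009]
contact_force: [-0.3, 0.2, -4.5]
grip_width: 0.0331
```

Request:
{"method": "play_rows", "body": {
  "increments": [
    [0, 0, 10, 0, 0, 0, 255],
    [0, 0, 10, 0, 0, 0, 255]
  ]
}}

```text
clock: 25.85
tcp_pos: [0.5835, 0.3538, 0.1433]
orientation: [0.057, -3.14, 0.009]
contact_force: [-0.0, -1.5, -5.4]
grip_width: 0.0329
```

Run:
```python
from h import *
plan(.5877,.390,.08,91.7)
f=grab_frame("wrist");cv2.imwrite("pics/w19.png",f["color"])
```

```text
t 25.85 tcp [0.5835 0.3538 0.1433] zax [-0.001 -0.006 -1.   ] yaxdeg 92.07 w 0.0329 F [-0.  -1.5 -5.4] q [-0.86  0.59  0.32  1.63 -0.21  0.96  1.14]
n 2 tool shift mm [-5.5 36.3 63.1] rotvec [-0.005 -0.001  0.006]
[-2.8, 18.2, 31.5, -0.003, -0.001, 0.003]
[-2.7, 18.1, 31.6, -0.003, -0.001, 0.003]
```

View pics/w19.png

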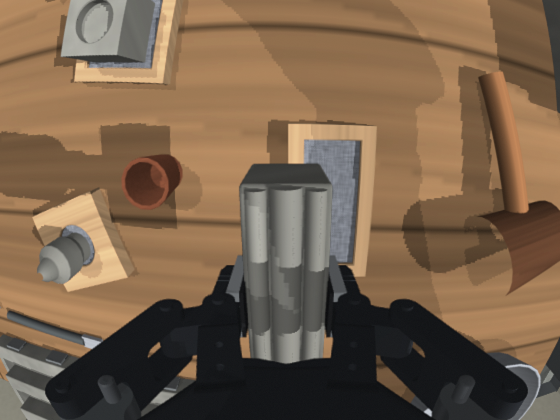

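The oblong cradle lies to the right at column 332, which matches the 36 mm left to travel, and the moulding is parallel to it.

Request:
{"method": "play_rows", "body": {
  "increments": [
    [-3, 18, 8, -0.002, 0, 0.003, 255],
    [-3, 17, 18, -0.002, 0, 0.003, 255],
    [0, 0, 20, 0, 0, 0, 255],
    [0, 0, 12, 0, 0, 0, 255],
    [0, 0, 0, 0, 0, 0, 255]
  ]
}}

```text
clock: 26.4
tcp_pos: [0.5891, 0.3815, 0.0783]
orientation: [0.03, -3.136, 0.011]
contact_force: [-0.7, -0.1, -4.7]
grip_width: 0.0328
```

Run:
```python
from h import *
plan(.5877,.390,.0291,91.7)
f=grab_frame("wrist");cv2.imwrite("pics/w20.png",f["color"])
```

```text
t 26.4 tcp [0.5891 0.3815 0.0783] zax [-0.005 -0.007 -1.   ] yaxdeg 91.09 w 0.0328 F [-0.7 -0.1 -4.7] q [-0.86  0.7   0.3   1.61 -0.24  0.88  1.11]
n 2 tool shift mm [ 0.9  8.9 49.1] rotvec [-0.007 -0.006 -0.011]
[0.5, 4.5, 24.6, -0.004, -0.003, -0.005]
[0.5, 4.4, 24.6, -0.004, -0.003, -0.005]
```

View pics/w20.png

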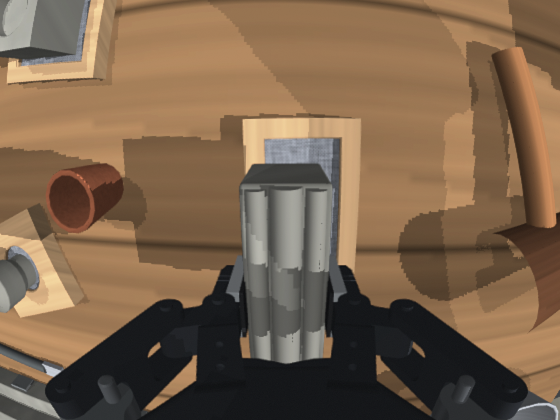

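Request:
{"method": "play_rows", "body": {
  "increments": [
    [1, 9, 8, -0.006, -0.005, -0.01, 255],
    [0, 0, 14, 0, 0, 0, 255],
    [0, 0, 8, 0, 0, 0, 255],
    [0, 0, 0, 0, 0, 0, 255]
  ]
}}

```text
clock: 26.85
tcp_pos: [0.5901, 0.391, 0.0493]
orientation: [-0.044, 3.137, 0.003]
contact_force: [0.4, 0.3, -4.7]
grip_width: 0.0327
```

Run:
```python
from h import *
plan(.5877,.390,.0291,91.7)
f=grab_frame("wrist");cv2.imwrite("pics/w21.png",f["color"])
```

```text
t 26.85 tcp [0.5901 0.391  0.0493] zax [ 0.004  0.002 -1.   ] yaxdeg 91.61 w 0.0327 F [ 0.4  0.3 -4.7] q [-0.86  0.73  0.28  1.61 -0.25  0.83  1.12]
n 1 tool shift mm [ 2.5 -1.  20.2] rotvec [ 0.002  0.004 -0.002]
[2.5, -1.0, 20.2, 0.002, 0.004, -0.002]
```

View pics/w21.png

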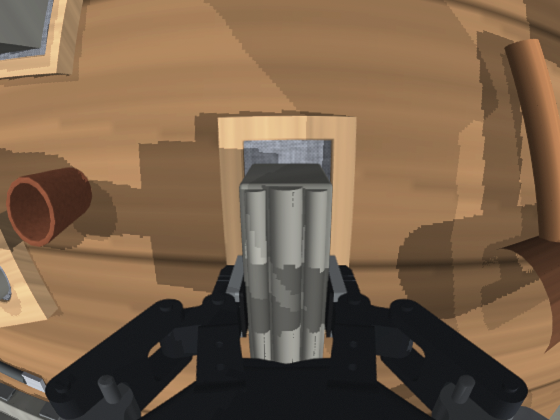

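The moulding is centred over the recess, which spans columns 243–332 with the moulding at 250–322. I'll lower it.

Request:
{"method": "play_rows", "body": {
  "increments": [
    [2, -1, 8, 0.002, 0.003, 0, 255],
    [0, 0, 6, 0, 0, 0, 255],
    [0, 0, 3, 0, 0, 0, 255],
    [0, 0, 0, 0, 0, 0, 255]
  ]
}}

```text
clock: 27.3
tcp_pos: [0.589, 0.3897, 0.0322]
orientation: [-0.043, 3.139, 0.0]
contact_force: [0.1, -0.4, -4.5]
grip_width: 0.033
```

Request:
{"method": "play_rows", "body": {
  "increments": [
    [0, 0, 2, 0, 0, 0, 255],
    [0, 0, 0, 0, 0, 0, 255]
  ]
}}

```text
clock: 27.5
tcp_pos: [0.5892, 0.3897, 0.0301]
orientation: [-0.043, 3.139, 0.001]
contact_force: [0.7, -0.1, -4.4]
grip_width: 0.033
```

Request:
{"method": "play_rows", "body": {
  "increments": [
    [0, 0, 2, 0, 0, 0, 255],
    [0, 0, 0, 0, 0, 0, 255]
  ]
}}

```text
clock: 27.7
tcp_pos: [0.59, 0.3901, 0.0295]
orientation: [-0.043, 3.137, 0.002]
contact_force: [1.1, -0.7, -4.3]
grip_width: 0.0327
```

Request:
{"method": "play_rows", "body": {
  "increments": [
    [0, 0, 2, 0, 0, 0, 255],
    [0, 0, 0, 0, 0, 0, 255]
  ]
}}

```text
clock: 27.9
tcp_pos: [0.5905, 0.3905, 0.0296]
orientation: [-0.043, 3.137, 0.004]
contact_force: [0.5, -1.0, -4.5]
grip_width: 0.0327
```

Z has stopped at 0.0295 (0.0291 expected), so it's seated. I'll release, rise and move clear.

Request:
{"method": "play_rows", "body": {
  "increments": [
    [0, 0, 0, 0, 0, 0, 120],
    [0, 0, 0, 0, 0, 0, 80],
    [0, 0, 0, 0, 0, 0, 40],
    [0, 0, 0, 0, 0, 0, 0],
    [0, 0, 0, 0, 0, 0, 0]
  ]
}}

```text
clock: 28.4
tcp_pos: [0.5925, 0.3917, 0.0312]
orientation: [-0.043, 3.132, 0.008]
contact_force: [0.1, -0.4, -0.1]
grip_width: 0.0854
```

Request:
{"method": "play_rows", "body": {
  "increments": [
    [0, 0, -10, 0, 0, 0, 0],
    [0, 0, -25, 0, 0, 0, 0],
    [0, 0, -45, 0, 0, 0, 0],
    [0, 0, -45, 0, 0, 0, 0],
    [0, 0, -45, 0, 0, 0, 0]
  ]
}}

```text
clock: 28.9
tcp_pos: [0.587, 0.3884, 0.2005]
orientation: [0.043, -3.139, 0.006]
contact_force: [0.4, 0.9, -0.0]
grip_width: 0.0851
```

Request:
{"method": "play_rows", "body": {
  "increments": [
    [10, 30, 0, 0, 0, 0, 0],
    [15, 40, 0, 0, 0, 0, 0],
    [15, 40, 0, 0, 0, 0, 0],
    [15, 40, 0, 0, 0, 0, 0],
    [0, 0, 0, 0, 0, 0, 0]
  ]
}}

```text
clock: 29.4
tcp_pos: [0.5332, 0.5419, 0.2173]
orientation: [-0.031, 3.127, 0.016]
contact_force: [-0.8, 0.2, -0.4]
grip_width: 0.0855
```

Run:
```python
from h import *
st()
f=grab_frame("top");P,ok=cloud(f);cv2.imwrite("pics/t22.png",cv2.resize(f["color"][120:330,70:490],None,fx=1.9,fy=1.9))
s=grab_frame("side");cv2.imwrite("pics/s22.png",s["color"][130:340,150:400].repeat(3,0).repeat(3,1)[:600])
C={"finial":(.6415,.1297,.04,.066,.1),"plinth":(.431,.2005,.05,.061,.07),"capital":(.4475,-.191,.05,.058,.08),"mould":(.5877,.39,.065,.055,.075),"cupL":(.5656,.238,.03,.044,.06),"cupR":(.558,-.2425,.03,.044,.06)}
for n,(x,y,h,a,b) in C.items():
    q=P.reshape(-1,3);q=q[(abs(q[:,0]-x)<h)&(abs(q[:,1]-y)<h)&(q[:,2]>a)&(q[:,2]<b)]
    if len(q): print(n,len(q),cv2.minAreaRect(q[:,:2].astype(np.float32)),"mean",q.mean(0).round(4),"z",np.percentile(q[:,2],[5,50,95]).round(4),"d mm",(1000*(np.array(cv2.minEnclosingCircle(q[:,:2].astype(np.float32))[0])-[x,y])).round(1))
    if len(q)>10:
        A=np.c_[q[:,:2]-q[:,:2].mean(0),np.ones(len(q))]; print("   slope",np.linalg.lstsq(A,q[:,2],rcond=None)[0].round(3))
```

```text
t 29.4 tcp [0.5332 0.5419 0.2173] zax [ 0.014  0.01  -1.   ] yaxdeg 91.14 w 0.0855 F [-0.8  0.2 -0.4] q [-1.07  0.64  0.32  1.36 -0.21  1.16  0.86]
finial 120 ((0.6436982750892639, 0.1287490576505661), (0.026776723563671112, 0.026304373517632484), 27.03561782836914) mean [0.6418 0.1276 0.0737] z [0.0663 0.0731 0.0821] d mm [ 2.1 -1. ]
   slope [0.072 0.037 0.074]
plinth 528 ((0.4321431517601013, 0.1987880915403366), (0.056890036910772324, 0.05595726892352104), 83.2152328491211) mean [0.4321 0.1987 0.0651] z [0.0626 0.0651 0.0676] d mm [ 0.3 -1.3]
   slope [0.001 0.001 0.065]
capital 287 ((0.45171770453453064, -0.18861907720565796), (0.04746072739362717, 0.0468960739672184), 77.47564697265625) mean [ 0.4537 -0.1917  0.0676] z [0.0638 0.0677 0.0701] d mm [6.3 2.7]
   slope [-0.004 -0.058  0.068]
mould 799 ((0.590842068195343, 0.3883008360862732), (0.10012275725603104, 0.03579794242978096), 1.7824257612228394) mean [0.5895 0.3863 0.062 ] z [0.0573 0.0623 0.0658] d mm [ 3.3 -1.8]
   slope [0.006 0.059 0.062]
cupL 135 ((0.565559446811676, 0.23742233216762543), (0.04099327325820923, 0.0429697185754776), 0.38852453231811523) mean [0.5656 0.2383 0.0493] z [0.0452 0.0495 0.0524] d mm [-0.3 -0.7]
   slope [-0.008 -0.025  0.049]
cupR 135 ((0.5581961870193481, -0.24236883223056793), (0.040649496018886566, 0.04362086206674576), 43.80308151245117) mean [ 0.5578 -0.2433  0.0495] z [0.0453 0.0499 0.0524] d mm [ 0.4 -0.3]
   slope [0.008 0.013 0.05 ]
```

View pics/t22.png

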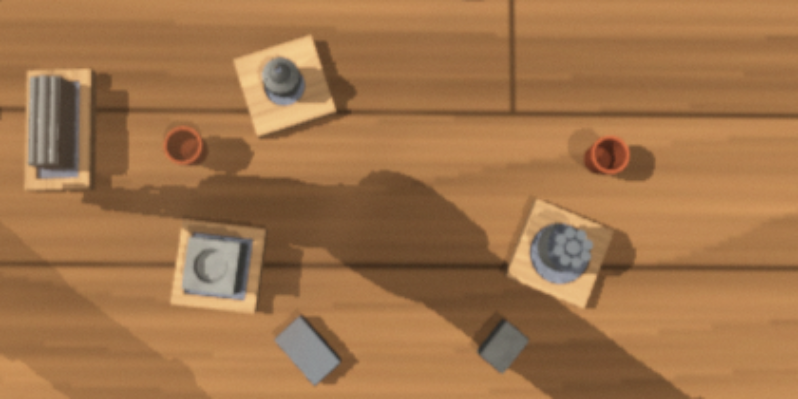

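View pics/s22.png

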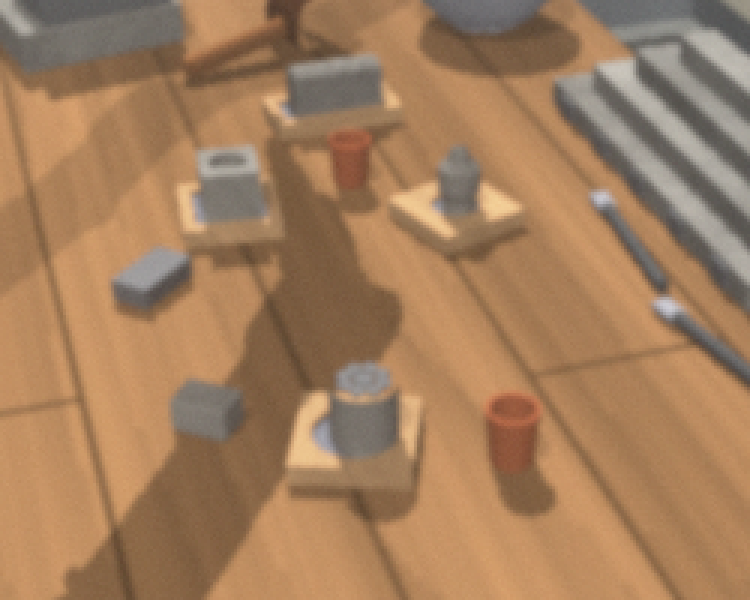

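Everything looks seated and the cups haven't moved. The capital sits 4–6 mm towards +x, still inside the recess by size. I'll check the tilt of the capital and moulding using their top faces only.

Run:
```python
from h import *
Ps=[];
for i in range(4):
    P,_=cloud(grab_frame("top"));Ps.append(P)
P=np.mean(Ps,0)
def fit(q):
    m=np.ones(len(q),bool)
    for _ in range(6):
        A=np.c_[q[:,:2]-q[:,:2].mean(0),np.ones(len(q))];c=np.linalg.lstsq(A[m],q[m,2],rcond=None)[0];res=q[:,2]-A@c
        m=abs(res)<.0022
    return c.round(4),m.sum()
Q=P.reshape(-1,3)
q=Q[(np.hypot(Q[:,0]-.4515,Q[:,1]+.189)<.017)&(Q[:,2]>.06)];print("cap",fit(q))
# moulding: along-length slope and left/right rib
q=Q[(abs(Q[:,0]-.59)<.045)&(abs(Q[:,1]-.388)<.0155)&(Q[:,2]>.052)];print("mould",fit(q))
for lo in np.arange(-.015,.015,.005):
    s=q[(q[:,1]-.388>lo)&(q[:,1]-.388<=lo+.005)];print(lo.round(3),len(s),s[:,2].mean().round(4) if len(s) else'')
q=Q[(abs(Q[:,0]-.432)<.022)&(abs(Q[:,1]-.199)<.022)&(Q[:,2]>.06)];print("plinth",fit(q))
print(st()[0]["clock"])
```

```text
cap (array([ 0.    , -0.0105,  0.068 ]), np.int64(162))
mould (array([-0.0063,  0.2136,  0.064 ]), np.int64(383))
-0.015 140 0.0637
-0.01 77 0.0621
-0.005 148 0.0675
0.0 83 0.0666
0.005 96 0.0664
0.01 98 0.0726
plinth (array([ 0.0006, -0.0072,  0.0651]), np.int64(228))
t 29.7 tcp [0.5404 0.5315 0.2174] zax [ 0.017  0.004 -1.   ] yaxdeg 90.4 w 0.0853 F [ 0.3 -0.3  0.7] q [-1.07  0.64  0.33  1.37 -0.2   1.15  0.86]
29.7
```

Run:
```python
from h import *
P=np.median([cloud(grab_frame("top"))[0] for i in range(5)],0)
Q=P.reshape(-1,3)
q=Q[(abs(Q[:,0]-.59)<.042)&(abs(Q[:,1]-.388)<.02)&(Q[:,2]>.04)&(Q[:,2]<.08)]
c,s=np.cos(np.radians(1.78)),np.sin(np.radians(1.78))
v=-(q[:,0]-.5908)*s+(q[:,1]-.3883)*c
for lo in np.arange(-.018,.018,.003):
    m=(v>lo)&(v<=lo+.003);print((lo+.0015).round(4),m.sum(),np.percentile(q[m,2],[10,50,90]).round(4) if m.any() else'')
f=grab_frame("side");d=cloud(f)[0].reshape(-1,3)
q=d[(abs(d[:,0]-.59)<.07)&(abs(d[:,1]-.388)<.035)&(d[:,2]>.056)&(d[:,2]<.075)]
print("side cam",len(q),q.min(0),q.max(0),np.percentile(q[:,2],[5,50,95]))
u0=cv2.resize(f["color"][140:190,220:300],None,fx=9,fy=9,interpolation=cv2.INTER_CUBIC);cv2.imwrite("pics/s23.png",u0)
```

```text
-0.0165 171 [0.0429 0.0523 0.059 ]
-0.0135 88 [0.0589 0.0616 0.0633]
-0.0105 58 [0.0619 0.0627 0.0639]
-0.0075 29 [0.0607 0.0618 0.0629]
-0.0045 95 [0.0593 0.062  0.0641]
-0.0015 69 [0.0633 0.0646 0.0659]
0.0015 48 [0.0639 0.0649 0.066 ]
0.0045 37 [0.0626 0.0638 0.0645]
0.0075 63 [0.0595 0.061  0.0628]
0.0105 64 [0.0615 0.063  0.0638]
0.0135 37 [0.0612 0.0625 0.0634]
0.0165 23 [0.0582 0.059  0.0602]
side cam 144 [0.53630555 0.36516793 0.05606467] [0.63790492 0.40786579 0.06541071] [0.05661461 0.05954258 0.06384984]
```

View pics/s23.png

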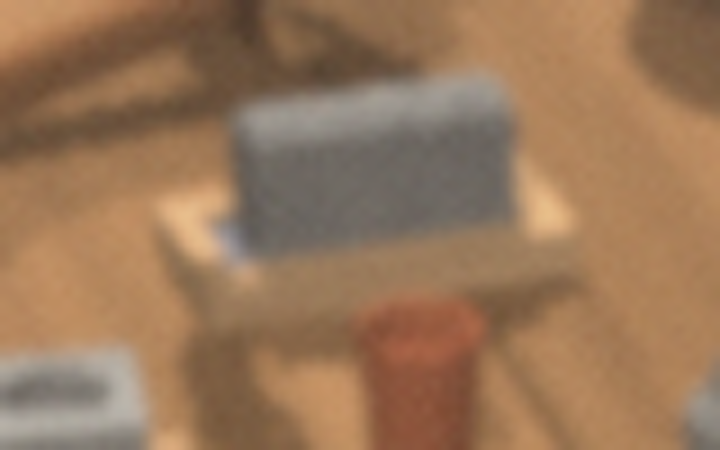

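The moulding's profile is symmetric: 0.063 at both side ribs and 0.065 at the crown. That's exactly the seated height, and the crop shows it flat in its recess. Handing in.

Run:
```python
from h import *
print(np.abs(r.get_obs()["qvel"]).max()); print(r.hand_in())
```

```text
0.004232803467495121
the job is handed in; nothing more can be done
None
```

All four pieces are in their matching cradles and the job is handed in at about 30 s of the 128 s allowed. I lifted the finial out of the plinth first, then placed the finial, plinth, capital and moulding in that order. Each was lowered until its height stopped changing, then released. `hand_in` gives no verdict, so this rests on my last checks.

| Piece | Offset from recess centre | Top height, measured (expected when seated) | Level |
|---|---|---|---|
| Finial | about 2 mm | 0.082–0.083 m (0.083) | looks upright, tilt not measured |
| Plinth | about 1.5 mm | 0.065 m (0.065) | within 0.01 rad |
| Capital | 5–7 mm | 0.068 m (0.068) | about 0.01 rad |
| Moulding | about 4 mm | 0.065 m (0.065) | symmetric profile, looks level |

- **Cups:** both cups measured within 1 mm of where they started.
- **Arm:** it was stationary and clear of everything at hand-in.
- **Checks that disagreed:**
  - **Capital offset:** it is the largest, and the fit is probably thrown off by hidden edges. It is still inside the 12 mm allowed.
  - **Moulding tilt:** the first plane fit gave a false slope because of the ribs and some stray depth points. The median profile and the enlarged side view settled it.
  - **Touchdown:** the force reading did not show clear contact at any touchdown, so I judged seating by height alone.

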